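Move the key cassettes from the push-release box to the locking carry tray

ROBOT

A 7-joint arm with a two-finger parallel gripper is mounted at the origin on the work surface. World frame = base frame: x ahead of the robot, y to its left, z up, the work surface at z = 0. Lengths are in m, angles in degrees, forces in N, time in s.
With the tool pointing down it reaches from about 0.425 to 1.025 m from the base axis. Payload 3.6 kg.
Tool frame: the origin (TCP) lies at the very end of the fingers, on their centre line; the grasp point (between the pads) lies 19 mm behind it; z points along the fingers, y is the line along which they close (so a half turn about z gives the same grasp; the last joint's range is limited). The gripper opens to 85 mm and grips with 20 to 120 N. Pads are 22 mm wide; open, the fingers measure 114 mm over their backs; the gripper's body (76 mm by 85 mm) begins 54 mm behind the grasp point. The pads swing forward as they close: fully open they stand 13 mm farther back than shut.
Start: joints at [-80.415, 33.873, 2.773, 92.16, -1.908, 54.013, -1.931], TCP at [0.187, 0.7, 0.231] pointing down, gripper open.
Joint ranges: [-153.93, 153.93], [-27.13, 128.08], [-72.61, 78.16], [10.71, 143.7], [-87.88, 267.88], [4.46, 118.87], [-176.78, 176.78]. Speed limits (degrees/s): [147.25, 147.25, 180, 180, 180, 180, 180].

INTERFACE

Orientations are given as [roll, pitch, yaw] about the fixed x, y, z axes, in that order (R = Rz(yaw) Ry(pitch) Rx(roll)).
In Python, from bench import sense, eyes, robot gives the robot as it stands.
- The arm moves only by the shell command python3 -m inch 'ROWS'. ROWS is JSON, a list of rows, each an object with "offset": the shift along the world's x, y, z each as a share of 0.3 m, from -1 to 1, a list of three; "roll": the turn about the world's z as a share of 0.5 rad, from -1 to 1; "gripper": the opening, from 0 (shut) to 1 (fully open). In form: [{"offset": [x, y, z], "roll": roll, "gripper": gripper}, ...]. A call has 1 to 20 rows; each row is the pose to reach, as a shift and turn from the pose commanded when the call began; what a row does not reach only later rows make up. A row lasts 1/12 s, in which the tool goes at most 41.7 mm and 7.16 degrees, less where a joint would pass 70% of its speed; a pose out of reach is approached as far as the arm can. A call with a number of a shift or a turn outside -1 to 1 is refused whole. A call with a gripper value outside its range is refused whole. The fingers move at their own pace and stop on an object; the grip force is fixed at half the most. Time passes only in rows, so rows that repeat a pose let the fingers close. It gives the time, the measured TCP pose, the force, the opening and the grip force at its end, in the units of the state.
- sense(): the state, without advancing time (a new reading comes with each control period).
- eyes.grab_frame(name): name is "side" or "top" or "wrist"; returns the picture (480x640x3 uint8, red, green, blue); there is no depth.
- eyes.camera_model(name): a dict with "intrinsics" (3x3 intrinsics, pixels), "position" and "attitude" of the camera in the world; the wrist camera has in their place "hand_eye" (4x4, takes a point from camera to tool coordinates, whose origin is the TCP and whose axes are the flange's). Camera axes: x right, y up, looking along -z (the intrinsics and any distortion apply to the point x, -y, -z); pixel columns grow to the right and rows downward; lengths in m; the calibration is good to about 2 mm. A picture is of the moment at which its call begins: read the wrist's pose just before it. camera_model takes no time and is no camera call.
- robot.sign_off(): hands the job in; it is judged then, once.
The state is a dict: "clock": time; "q": joint angles; "dq": joint speeds; "effort": joint torques, N m; "position": TCP position; "tcp_rot": TCP orientation; "contact_force": force on the tool from outside, world axes, zero at the start; "torque": the same for the moment, N m; "finger_gap": finger opening in m; "finger_force": force on a finger pad.
Only numpy, scipy, OpenCV 4.12 (cv2) and the standard library are available. Lean on these libraries where they do the work, as an engineer would, in place of code of your own. Each camera call takes 0.05 s, during which the arm holds its last target. There are 200 camera calls.

TASK

It is closing time at the key nook: move every key cassette from the walnut key box into the carry tray, leaving the mug and the bell where they stand. First swing the tray's cam lever over to free its keeper bar and slide the bar fully back; then press each cassette down in its bay so that it springs up, lift it out and set it fully home in any pocket of the tray, turned so that the notch in its tongue goes over the pocket's rib. When all are in, slide the bar fully home over the tongues and swing the lever back to lock it.

Things in the scene. Friction and masses are not known exactly. Their poses are not given: they have to be found in the camera images.
- keybox: walnut key box, 130 (its x) by 265 (its y) by 60 mm high, fixed; origin at the centre of its underside, front to -x. Its flat top (the deck, z = 60) has three bays in a row along y, 86 mm apart. The smoked acrylic lid is thrown open: it slopes from the deck's rear (+x) edge down to the counter 115 mm behind the box.
- tray: aluminium carry tray, fixed; 6 mm base plate spanning its x -55 to +113, y -146 to +146 mm; origin on the counter below the middle pocket. Three open pockets in a row along its y, 86 mm apart; the keeper bar and the cam lever are on its +x side. All cassettes sit in it with the tongue to +x.
- cassette1: key cassette, pale plastic, 80 (x) by 48 (y) mm, 60 to 120 g; origin at the centre of its underside, z up. Head: x -40 to +12, 32 mm high. Tongue: x +12 to +40, 12 mm high, with a notch 14 mm wide and 14 mm deep in the middle of its end, open to +x, right through. Two or three of the alike cassettes are present (None: absent), each either way round in its bay; any may go in any pocket.
- cassette1_tongue (a point): point on cassette1 in its notch, level with the tongue's top: x +33, y 0, z 12 mm of its frame
- cassette2: key cassette, same as cassette1
- cassette2_tongue (a point): point on cassette2 in its notch, level with the tongue's top: x +33, y 0, z 12 mm of its frame
- cassette3: key cassette, same as cassette1
- cassette3_tongue (a point): point on cassette3 in its notch, level with the tongue's top: x +33, y 0, z 12 mm of its frame
- bay1 (a point): centre of a bay's mouth, at deck height, on the key box at y -86 mm; the bay is an upright shaft 86 (x) by 53 mm (y). A latched cassette's underside is 30 mm below the deck, its head 2 mm proud (too little to grip); sprung up, its underside is 10 mm below the deck and its head 22 mm proud.
- lift1 (a joint): sprung push-push lift under bay1, m: 0 latched, +0.020 sprung up, -0.006 hard stop. Pressing the middle of the cassette's head down 4 to 6 mm from latched (about 4 N) and letting go springs it up, the cassette standing loose on it; pressing it down again latches it again. An empty bay's lift is at 0.
- bay2 (a point): centre of a bay's mouth, at deck height, on the key box at y 0 mm; the bay is an upright shaft 86 (x) by 53 mm (y). A latched cassette's underside is 30 mm below the deck, its head 2 mm proud (too little to grip); sprung up, its underside is 10 mm below the deck and its head 22 mm proud.
- lift2 (a joint): sprung push-push lift under bay2, m: 0 latched, +0.020 sprung up, -0.006 hard stop. Pressing the middle of the cassette's head down 4 to 6 mm from latched (about 4 N) and letting go springs it up, the cassette standing loose on it; pressing it down again latches it again. An empty bay's lift is at 0.
- bay3 (a point): centre of a bay's mouth, at deck height, on the key box at y 86 mm; the bay is an upright shaft 86 (x) by 53 mm (y). A latched cassette's underside is 30 mm below the deck, its head 2 mm proud (too little to grip); sprung up, its underside is 10 mm below the deck and its head 22 mm proud.
- lift3 (a joint): sprung push-push lift under bay3, m: 0 latched, +0.020 sprung up, -0.006 hard stop. Pressing the middle of the cassette's head down 4 to 6 mm from latched (about 4 N) and letting go springs it up, the cassette standing loose on it; pressing it down again latches it again. An empty bay's lift is at 0.
- pocket1 (a point): centre of a pocket's floor, on the tray at y -86 mm, 6 mm above the counter; a seated cassette has its origin here and its x along the tray's +x. Recess 85 (x) by 53 mm (y), walls 8 mm high plus 45-degree lead-in lips to 12 mm above the floor; a rib 8 mm wide, 12 long, 8 high stands inside its +x end and enters the notch (the wrong way round the cassette stands on it).
- pocket2 (a point): centre of a pocket's floor, on the tray at y 0 mm, 6 mm above the counter; a seated cassette has its origin here and its x along the tray's +x. Recess 85 (x) by 53 mm (y), walls 8 mm high plus 45-degree lead-in lips to 12 mm above the floor; a rib 8 mm wide, 12 long, 8 high stands inside its +x end and enters the notch (the wrong way round the cassette stands on it).
- pocket3 (a point): centre of a pocket's floor, on the tray at y 86 mm, 6 mm above the counter; a seated cassette has its origin here and its x along the tray's +x. Recess 85 (x) by 53 mm (y), walls 8 mm high plus 45-degree lead-in lips to 12 mm above the floor; a rib 8 mm wide, 12 long, 8 high stands inside its +x end and enters the notch (the wrong way round the cassette stands on it).
- keeper_bar (a joint): flat steel keeper bar, 32 (x) by 224 by 6 mm, underside 21 mm above the counter; slides along the tray's x, m: 0 fully home (front edge at tray x = 26 mm, 14 mm over the tongues), +0.022 fully back, clear of the pockets. Takes about 2 N, stays where left; cannot move while the lever is locked.
- bar_grip (a point): middle of the top of the black upright grip on the keeper bar, 57 mm above the counter; the grip is 12 mm thick (tray's x), 60 mm long (y), 30 mm high, and moves with the bar (tray x = 50, y = 0 mm when home)
- cam_lever (a joint): cam lever at the tray's +x, +y corner, swings level about an upright pivot at tray x 94, y 124 mm; rad: 0 locked (arm along the tray's +y, its nose behind the bar's lug), growing clockwise from above to 1.57 free (arm along +x). About 1 N at the knob, stays where left; locks only with the bar home (within about 2 mm, which it pulls in).
- lever_knob (a point): middle of the top of the lever's round upright black knob: 20 mm diameter, 26 mm high, top 58 mm above the counter, 58 mm from the pivot's axis
- mug: cream enamel mug, 82 mm diameter, 92 mm high, origin under its centre; bystander
- bell: brass counter bell, 76 mm diameter, 59 mm high, origin under its centre; bystander
There are look-alikes about, which are no part of the job. What is shaped like the cassette1 but yellow is not meant. What is shaped like the cassette3 but purple is not meant.

How it is judged:
By the outcome, as a careful person would: the job done as asked, in the order asked, and still so for the second after the job is handed in, with the robot touching nothing.
Of cassette1, cassette2, cassette3 only 2 to 3 are there at a start; the rules pass over those that are not, and their reading is None.
At some moment in a run one of cassette1, cassette2, cassette3 may be knocked a few centimetres aside while the robot is not near it.
Once in a run the grip may slacken for a moment while it holds something.
It also fails if it takes over 210 s, if anything falls off the work surface, if the arm or the gripper's body presses on something with over 40 N, if the wrist force passes 120 N, or if a joint passes its speed limit or range.

## Working session

There is one attempt and no reset: what is moved stays moved. The work goes in short steps, Python scripts to look and compute and a shell command to move; the robot and the scene stay as the last step left them, time stands still between calls to the robot, and variables do not carry over. Pictures are saved under pics/ and viewed, at most 14 in all, crops included, and the job is handed in when it is done.

```bash
ls; mkdir -p pics; python3 - <<'E'
from bench import sense, eyes
import cv2
s=sense();print({k:s[k] for k in('clock','position','tcp_rot','contact_force','finger_gap')})
for n in('top','side'):
    cv2.imwrite(f'pics/{n}0.png',eyes.grab_frame(n)[:,:,::-1]);print(n,eyes.camera_model(n))
print(eyes.camera_model('wrist'))
E
```

```text
pics
{'clock': 0.0, 'position': array([0.18671292, 0.69967539, 0.23014871]), 'tcp_rot': array([-1.79872197e+02,  6.81073272e-03,  1.65062908e+02]), 'contact_force': array([ 0.21999888, -0.08595243, -0.29426062]), 'finger_gap': 0.08524766036914194}
top {'intrinsics': array([[541.79393584,   0.        , 322.92244136],
       [  0.        , 541.79393584, 234.44961623],
       [  0.        ,   0.        ,   1.        ]]), 'position': array([ 0.44839085, -0.08210689,  1.34902001]), 'attitude': array([  5.85254348,   0.35453115, -91.33430429])}
side {'intrinsics': array([[539.99289986,   0.        , 317.42329721],
       [  0.        , 539.99289986, 242.4425709 ],
       [  0.        ,   0.        ,   1.        ]]), 'position': array([ 0.49684014, -1.05527784,  0.96386657]), 'attitude': array([47.38224175, -0.36519393, -3.69041013])}
{'intrinsics': array([[333.45332496,   0.        , 317.83263896],
       [  0.        , 333.45332496, 236.77853534],
       [  0.        ,   0.        ,   1.        ]]), 'hand_eye': array([[ 6.39938028e-05,  9.55542820e-01,  2.94852361e-01,
         7.41400738e-02],
       [ 9.99999898e-01,  7.04216462e-05, -4.45255701e-04,
        -1.01086781e-04],
       [-4.46224877e-04,  2.94852359e-01, -9.55542719e-01,
        -1.41920638e-01],
       [ 0.00000000e+00,  0.00000000e+00,  0.00000000e+00,
         1.00000000e+00]])}
```

View pics/top0.png

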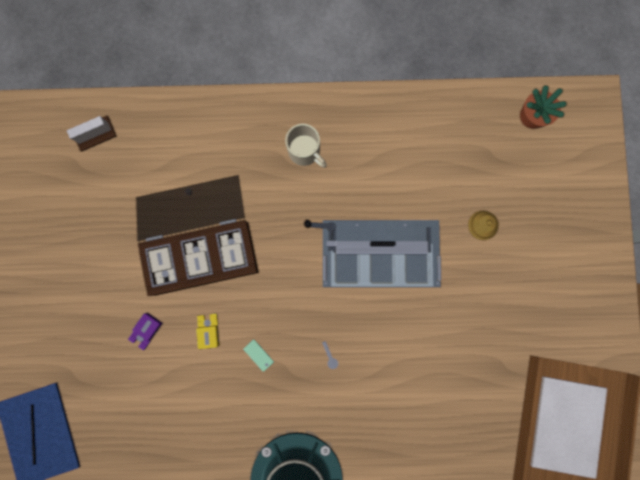

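View pics/side0.png

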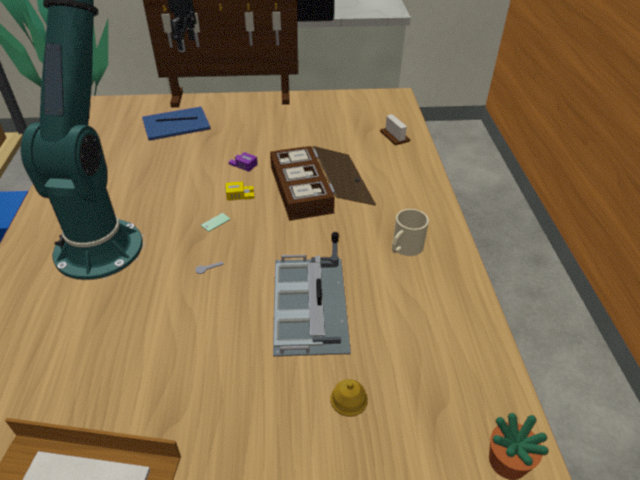

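Top: box at px (140–257, 220–295) with three cassettes: the left one has its tongue (notch) down/−x, the middle one up, the right one up. Tray at (323–440, 220–288), grip at (383,243), knob at (308,224). Next: close-up crops for pixel corners.

```bash
cat > h.py <<'E'
import numpy as np, cv2
from scipy.spatial.transform import Rotation as R
from bench import sense, eyes
def cam(n,s=None):
    m=eyes.camera_model(n);K=m['intrinsics']
    if n!='wrist': return K,R.from_euler('xyz',m['attitude'],degrees=True).as_matrix(),np.array(m['position'])
    s=s or sense();T=np.eye(4);T[:3,:3]=R.from_euler('xyz',s['tcp_rot'],degrees=True).as_matrix();T[:3,3]=s['position']
    T=T@m['hand_eye'];return K,T[:3,:3],T[:3,3]
def ray(c,uv,z):
    K,Rm,p=c;d=Rm@np.array([(uv[0]-K[0,2])/K[0,0],-(uv[1]-K[1,2])/K[1,1],-1]);return p+d*(z-p[2])/d[2]
def proj(c,P):
    K,Rm,p=c;v=Rm.T@(np.asarray(P)-p);return np.array([K[0,2]+K[0,0]*v[0]/-v[2],K[1,2]-K[1,1]*v[1]/-v[2]])
E
python3 - <<'E'
import cv2
i=cv2.imread('pics/top0.png')
cv2.imwrite('pics/c0.png',cv2.resize(i[170:305,125:455],None,fx=2.4,fy=2.4,interpolation=cv2.INTER_CUBIC))
from h import *
c=cam('top')
for n,uv,z in[('grip',(383,243),.057),('knob',(308,224),.058),('tr00',(323,287),.006),('tr01',(440,287.5),.006),('tr11',(440,221),.006),('box FL',(149,294.5),.06),('box FR',(257,271.5),.06),('boxBR',(246,221),.06),('boxBL',(138,241),.06),('mug',(303,142),.09),('bell',(484,225),.05)]:print(n,ray(c,uv,z).round(4))
E
```

```text
grip [ 0.557  -0.2204  0.057 ]
knob [ 0.6069 -0.042   0.058 ]
tr00 [ 0.4559 -0.0742  0.006 ]
tr01 [ 0.448  -0.3623  0.006 ]
tr11 [ 0.6129 -0.3698  0.006 ]
box FL [0.4475 0.3381 0.06  ]
box FR [0.4959 0.0815 0.06  ]
boxBR [0.6175 0.1066 0.06  ]
boxBL [0.5755 0.3657 0.06  ]
mug [ 0.7997 -0.0351  0.09  ]
bell [ 0.5953 -0.4658  0.05  ]
```

View pics/c0.png

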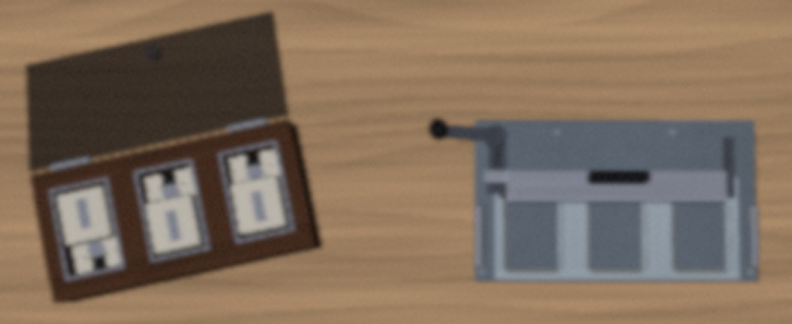

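The tray's yaw is about −1.6° and the box's about +10.7°. All three bays are full: the left one is reversed, the other two have the tongue to +x. I'll move towards the tray, turning on the way.

```bash
G='{"offset":[0.78,-0.83,0],"roll":-1,"gripper":0.6}'; python3 -m inch '[{"offset":[0.78,-0.83,0],"roll":-1,"gripper":0.6},{"offset":[0.78,-0.83,0],"roll":-1,"gripper":0.6},{"offset":[0.78,-0.83,0],"roll":-1,"gripper":0.6},{"offset":[0.78,-0.83,0],"roll":-1,"gripper":0.6},{"offset":[0.78,-0.83,0],"roll":-1,"gripper":0.6},{"offset":[0.78,-0.83,0],"roll":-1,"gripper":0.6},{"offset":[0.78,-0.83,0],"roll":-1,"gripper":0.6},{"offset":[0.78,-0.83,0],"roll":-1,"gripper":0.6},{"offset":[0.78,-0.83,0],"roll":-1,"gripper":0.6},{"offset":[0.78,-0.83,0],"roll":-1,"gripper":0.6},{"offset":[0.78,-0.83,0],"roll":-1,"gripper":0.6}]'; python3 -c "
from bench import sense;print(sense()['q'].round(1))"
```

```text
clock: 1.02
position: [0.421, 0.4511, 0.2311]
tcp_rot: [-180.0, -0.0, 136.3]
contact_force: [-0.5, 0.7, 0.8]
finger_gap: 0.0515
finger_force: 0.0
[-59.4  26.4  11.4 107.   -6.9  47.3   1.9]
```

```bash
python3 -m inch '[{"offset":[0.3,-1,0],"roll":-1,"gripper":0.6},{"offset":[0.3,-1,0],"roll":-1,"gripper":0.6},{"offset":[0.3,-1,0],"roll":-1,"gripper":0.6},{"offset":[0.3,-1,0],"roll":-1,"gripper":0.6},{"offset":[0.3,-1,0],"roll":-1,"gripper":0.6},{"offset":[0.3,-1,0],"roll":-1,"gripper":0.6},{"offset":[0.3,-1,0],"roll":-1,"gripper":0.6},{"offset":[0.3,-1,0],"roll":-1,"gripper":0.6},{"offset":[0.3,-1,0],"roll":-1,"gripper":0.6}]' >/dev/null; python3 -m inch '[{"offset":[0.2,-1,0],"roll":-0.69,"gripper":0.6},{"offset":[0.2,-1,0],"roll":-0.69,"gripper":0.6},{"offset":[0.2,-1,0],"roll":-0.69,"gripper":0.6},{"offset":[0.2,-1,0],"roll":-0.69,"gripper":0.6},{"offset":[0.2,-1,0],"roll":-0.69,"gripper":0.6},{"offset":[0.2,-1,0],"roll":-0.69,"gripper":0.6},{"offset":[0.2,-1,0],"roll":-0.69,"gripper":0.6},{"offset":[0.2,-1,0],"roll":-0.69,"gripper":0.6},{"offset":[0.2,-1,0],"roll":-0.69,"gripper":0.6},{"offset":[0.2,-1,0],"roll":-0.69,"gripper":0.6},{"offset":[0.2,-1,0],"roll":-0.69,"gripper":0.6}]'; python3 - <<'E'
from h import *
s=sense();im=eyes.grab_frame('wrist')[:,:,::-1];cv2.imwrite('pics/w1.png',im)
c=cam('wrist',s);print(s['q'].round(1),c[2])
O=np.array([.507,-.2186]);a=np.radians(-1.6);Rm=np.array([[np.cos(a),-np.sin(a)],[np.sin(a),np.cos(a)]])
for n,p in dict(grip=(.05,0,.057),knob=(.094,.182,.058),c00=(-.055,-.146,.006),c01=(-.055,.146,.006),c11=(.113,.146,.006)).items(): print(n,proj(c,[*(O+Rm@p[:2]),p[2]]).round(1))
E
```

```text
clock: 2.68
position: [0.5714, -0.1445, 0.2306]
tcp_rot: [-179.9, -0.1, 88.3]
contact_force: [-0.4, 0.2, -0.7]
finger_gap: 0.0512
finger_force: 0.0
[ -9.9  26.3  27.3 110.9 -16.4  46.7  24.6] [ 0.57475299 -0.07009365  0.3726971 ]
grip [305.2 286.7]
knob [352.7  97.2]
c00 [228.  371.5]
c01 [205.8 139.6]
c11 [364.9 139.3]
```

View pics/w1.png

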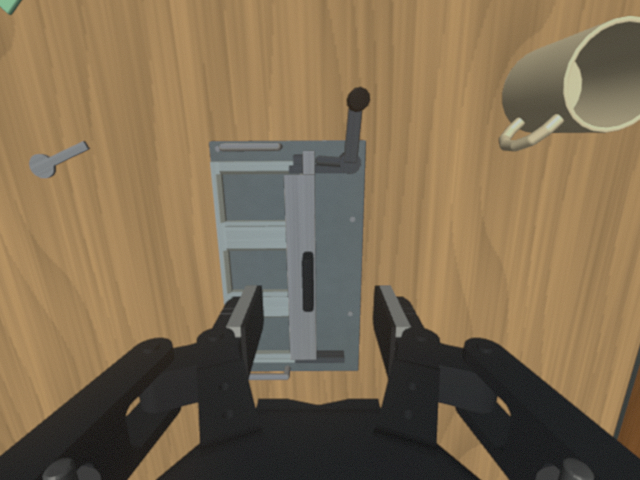

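Wrist view: knob top at (358,99), grip at about (308,281), tray plate corners at (210,142), (365,141), (358,370). Refining these by mask.

```bash
python3 - <<'E'
from h import *
im=cv2.imread('pics/w1.png');c=cam('wrist')
g=im.max(2)
k=g[80:118,340:380]<48
ys,xs=np.nonzero(k);print('knob blob',xs.min()+340,xs.max()+340,ys.min()+80,ys.max()+80)
k=(g[240:320,295:320]<55);ys,xs=np.nonzero(k);print('grip',xs.min()+295,xs.max()+295,ys.min()+240,ys.max()+240)
# pixels
for n,uv,z in[('knob',(358.5,98.5),.058),('gripc',(308,281),.057),('a',(210,141.5),.006),('b',(365.5,141),.006),('d',(358.5,370.5),.006)]:print(n,ray(c,uv,z).round(4))
cv2.imwrite('pics/w1c.png',cv2.resize(im[80:380,195:385],None,fx=2,fy=2,interpolation=cv2.INTER_CUBIC))
E
```

```text
knob blob 348 368 90 111
grip 303 312 252 310
knob [ 0.611  -0.0405  0.058 ]
gripc [ 0.56   -0.2138  0.057 ]
a [ 0.4602 -0.0732  0.006 ]
b [ 0.6246 -0.0776  0.006 ]
d [ 0.619  -0.3666  0.006 ]
```

View pics/w1c.png

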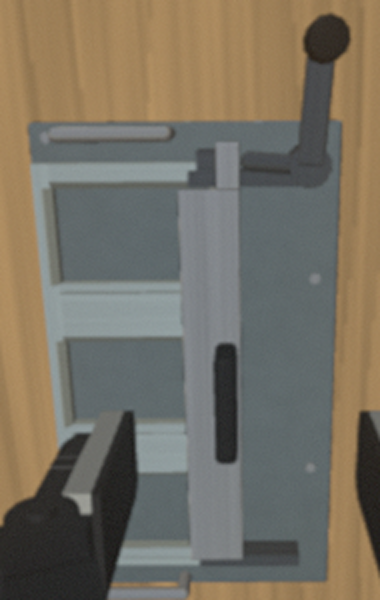

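```bash
python3 -m inch '[{"offset":[0.129,0.345,-0.3],"roll":-1,"gripper":0.55},{"offset":[0.129,0.345,-0.3],"roll":-1,"gripper":0.55},{"offset":[0.129,0.345,-0.3],"roll":-1,"gripper":0.55},{"offset":[0.129,0.345,-0.3],"roll":-1,"gripper":0.55},{"offset":[0.129,0.345,-0.3],"roll":-1,"gripper":0.55},{"offset":[0.129,0.345,-0.3],"roll":-1,"gripper":0.55}]' >/dev/null; python3 -m inch '[{"offset":[0,0,-0.13],"roll":-0.56,"gripper":0.55},{"offset":[0,0,-0.13],"roll":-0.56,"gripper":0.55},{"offset":[0,0,-0.13],"roll":-0.56,"gripper":0.55},{"offset":[0,0,-0.13],"roll":-0.56,"gripper":0.55}]'; python3 - <<'E'
from h import *
s=sense();im=eyes.grab_frame('wrist')[:,:,::-1]
c=cam('wrist',s);print(proj(c,[.61,-.041,.058]),proj(c,[.61,-.041,.1]))
m=(im.max(2)<60).astype(np.uint8);p=proj(c,[.61,-.041,.058]).astype(int)
n,l,st,ce=cv2.connectedComponentsWithStats(m)
for i in range(1,n):
  if st[i,4]>200:print(st[i],ce[i].round(1))
cv2.imwrite('pics/w2.png',im[p[1]-150:p[1]+150,p[0]-200:p[0]+200])
E
```

```text
clock: 3.57
position: [0.6099, -0.0463, 0.1035]
tcp_rot: [179.9, -0.0, 43.4]
contact_force: [0.1, 0.0, 0.6]
finger_gap: 0.0469
finger_force: 0.0
[309.73530168 259.45440977] [307.89773093 290.7838143 ]
[   26     0   135   252 11539] [ 97.4 134.3]
[297 232  32  37 922] [311.5 250.1]
[    0   274   640   206 61994] [319.  415.7]
```

View pics/w2.png

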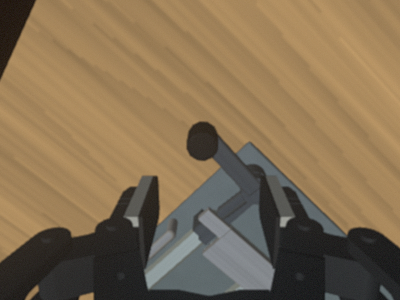

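```bash
python3 - <<'E'
from h import *
c=cam('wrist');print(ray(c,(312.5,253.5),.058),c[2],sense()['position'])
E
```

```text
[ 0.61429594 -0.03963857  0.058     ] [0.66545871 0.00510412 0.2459667 ] [ 0.61039417 -0.0462944   0.10394002]
```

```bash
python3 -m inch '[{"offset":[0.009,0.003,-0.1],"roll":0,"gripper":0.55},{"offset":[0.009,0.003,-0.1],"roll":0,"gripper":0.55},{"offset":[0.009,0.003,-0.1],"roll":0,"gripper":0.55},{"offset":[0.009,0.003,-0.1],"roll":0,"gripper":0.55}]'
```

```text
clock: 3.95
position: [0.6128, -0.0447, 0.0737]
tcp_rot: [179.9, -0.1, 43.3]
contact_force: [0.2, 0.2, 0.3]
finger_gap: 0.0469
finger_force: 0.0
```

```bash
python3 -m inch '[{"offset":[0,0.015,-0.06],"roll":0,"gripper":0.55},{"offset":[0,0.015,-0.12],"roll":0,"gripper":0.55},{"offset":[0,0.015,-0.12],"roll":0,"gripper":0.55},{"offset":[0,0.015,-0.12],"roll":0,"gripper":0.3},{"offset":[0,0.015,-0.12],"roll":0,"gripper":0.1},{"offset":[0,0.015,-0.12],"roll":0,"gripper":0.1},{"offset":[0,0.015,-0.12],"roll":0,"gripper":0.1},{"offset":[0,0.015,-0.12],"roll":0,"gripper":0.1},{"offset":[0,0.015,-0.12],"roll":0,"gripper":0.1}]'
```

```text
clock: 4.7
position: [0.613, -0.0394, 0.0379]
tcp_rot: [180.0, -0.1, 43.3]
contact_force: [-1.3, 1.8, 6.1]
finger_gap: 0.0177
finger_force: 58.5
```

```bash
python3 -m inch '[{"offset":[0.025,-0.002,0],"roll":0,"gripper":0.1},{"offset":[0.05,-0.008,0],"roll":0,"gripper":0.1},{"offset":[0.074,-0.017,0],"roll":0,"gripper":0.1},{"offset":[0.096,-0.028,0],"roll":0,"gripper":0.1},{"offset":[0.096,-0.028,0],"roll":0,"gripper":0.1}]'
```

```text
clock: 5.12
position: [0.6416, -0.0458, 0.0376]
tcp_rot: [-179.8, -0.2, 43.2]
contact_force: [-1.7, 3.7, 8.7]
finger_gap: 0.0179
finger_force: 59.3
```

Low force; continuing along the arc (relative to the 30° point).

```bash
python3 -m inch '[{"offset":[0.02,-0.015,0],"roll":0,"gripper":0.1},{"offset":[0.039,-0.032,0],"roll":0,"gripper":0.1},{"offset":[0.055,-0.052,0],"roll":0,"gripper":0.1},{"offset":[0.069,-0.073,0],"roll":0,"gripper":0.1},{"offset":[0.08,-0.096,0],"roll":0,"gripper":0.1},{"offset":[0.087,-0.12,0],"roll":0,"gripper":0.1},{"offset":[0.092,-0.145,0],"roll":0,"gripper":0.1},{"offset":[0.093,-0.17,0],"roll":0,"gripper":0.1},{"offset":[0.093,-0.17,0],"roll":0,"gripper":0.1}]'
```

```text
clock: 5.87
position: [0.6772, -0.0864, 0.0385]
tcp_rot: [-179.7, -1.1, 43.6]
contact_force: [7.8, 16.7, 6.3]
finger_gap: 0.0088
finger_force: 11.6
```

The gap dropped, so the knob may have slipped. Opening, rising and looking.

```bash
python3 -m inch '[{"offset":[0,0,0],"roll":0,"gripper":0.5},{"offset":[0,0,0],"roll":0,"gripper":0.5},{"offset":[0,0,0],"roll":0,"gripper":0.5},{"offset":[0,0,0.12],"roll":0,"gripper":0.5},{"offset":[0,0,0.24],"roll":0,"gripper":0.5},{"offset":[0,0,0.24],"roll":0,"gripper":0.5},{"offset":[0,0,0.24],"roll":0,"gripper":0.5}]'; python3 - <<'E'
from h import *
s=sense();im=eyes.grab_frame('wrist')[:,:,::-1];cv2.imwrite('pics/w3.png',im[100:400,100:560])
E
```

```text
clock: 6.45
position: [0.67, -0.1015, 0.1109]
tcp_rot: [179.7, -0.1, 43.2]
contact_force: [0.2, -0.1, -0.8]
finger_gap: 0.0431
finger_force: 0.0
```

View pics/w3.png

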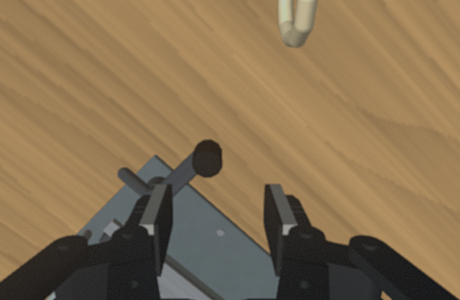

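Knob now at about full-image (308,262), with the lever well round. Measuring its angle.

```bash
python3 - <<'E'
from h import *
c=cam('wrist');k=ray(c,(308,262),.058);d=k[:2]-np.array([.6116,-.098]);print(k,np.hypot(*d),88.6-np.degrees(np.arctan2(d[1],d[0])))
E
```

```text
[ 0.66509823 -0.09685818  0.058     ] 0.05351041233958275 87.37731021590945
```

```bash
python3 -m inch '[{"offset":[-0.02,0.155,0],"roll":0,"gripper":0},{"offset":[-0.02,0.155,0],"roll":0,"gripper":0},{"offset":[-0.02,0.155,0],"roll":0,"gripper":0},{"offset":[-0.02,0.155,-0.1],"roll":0,"gripper":0},{"offset":[-0.02,0.155,-0.23],"roll":0,"gripper":0},{"offset":[-0.02,0.155,-0.23],"roll":0,"gripper":0},{"offset":[-0.02,0.13,-0.23],"roll":0,"gripper":0},{"offset":[-0.02,0.11,-0.23],"roll":0,"gripper":0},{"offset":[-0.02,0.09,-0.23],"roll":0,"gripper":0},{"offset":[-0.02,0.09,-0.23],"roll":0,"gripper":0}]'
```

```text
clock: 7.33
position: [0.6642, -0.0756, 0.0416]
tcp_rot: [179.8, -0.1, 43.1]
contact_force: [0.1, -1.0, 0.4]
finger_gap: -0.0
finger_force: 0.0
```

```bash
python3 -m inch '[{"offset":[0,-0.01,0],"roll":0,"gripper":0},{"offset":[0,-0.02,0],"roll":0,"gripper":0},{"offset":[0,-0.03,0],"roll":0,"gripper":0},{"offset":[0,-0.03,0],"roll":0,"gripper":0}]'; python3 -m inch '[{"offset":[0,-0.01,0],"roll":0,"gripper":0},{"offset":[0,-0.015,0],"roll":0,"gripper":0},{"offset":[0,-0.015,0],"roll":0,"gripper":0}]'
```

```text
clock: 7.67
position: [0.6646, -0.0768, 0.0402]
tcp_rot: [-179.8, -0.3, 43.5]
contact_force: [1.9, 6.1, 2.7]
finger_gap: 0.0
finger_force: 2.5
clock: 7.92
position: [0.6648, -0.0773, 0.04]
tcp_rot: [-179.6, -0.5, 43.6]
contact_force: [1.3, 11.4, 5.8]
finger_gap: -0.0
finger_force: 4.9
```

```bash
python3 -m inch '[{"offset":[0,0.06,0.1],"roll":0.3,"gripper":0},{"offset":[0,0.06,0.2],"roll":0.5,"gripper":0.5},{"offset":[-0.35,-0.4,0.2],"roll":1,"gripper":0.5},{"offset":[-0.35,-0.4,0.2],"roll":1,"gripper":0.5},{"offset":[-0.35,-0.4,0.2],"roll":1,"gripper":0.5},{"offset":[-0.35,-0.4,0.2],"roll":1,"gripper":0.5},{"offset":[-0.35,-0.4,0.2],"roll":1,"gripper":0.5},{"offset":[-0.35,-0.4,0.2],"roll":1,"gripper":0.5}]'>/dev/null;python3 -m inch '[{"offset":[0,0,0],"roll":0.58,"gripper":0.5},{"offset":[0,0,0],"roll":0.58,"gripper":0.5},{"offset":[0,0,0],"roll":0.58,"gripper":0.5},{"offset":[0,0,0],"roll":0.58,"gripper":0.5}]'; python3 - <<'E'
from h import *
s=sense();im=eyes.grab_frame('wrist')[:,:,::-1];cv2.imwrite('pics/w4.png',im)
print(proj(cam('wrist',s),[.56,-.2207,.057]))
E
```

```text
clock: 8.92
position: [0.5596, -0.2039, 0.0995]
tcp_rot: [179.9, -0.1, 88.8]
contact_force: [0.3, 0.3, 0.8]
finger_gap: 0.0429
finger_force: 0.0
[317.28130301 291.44044262]
```

View pics/w4.png

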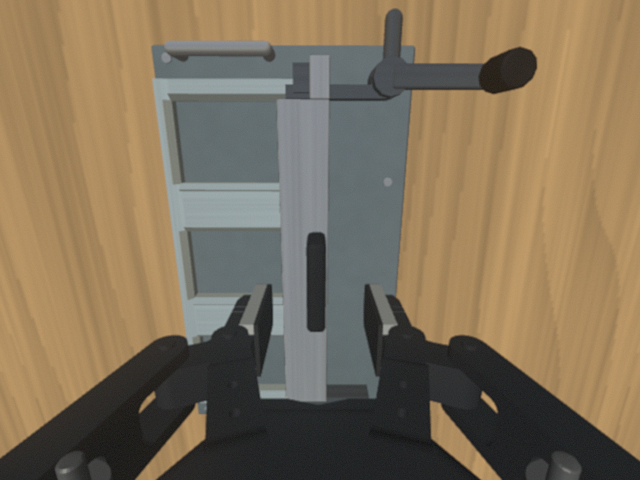

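Grip top at (316,289), within 2 px of prediction; the lever lies along +x (free). Gripping the bar grip.

```bash
python3 -m inch '[{"offset":[0,-0.055,0],"roll":0,"gripper":0.5},{"offset":[0,-0.055,-0.1],"roll":0,"gripper":0.5},{"offset":[0,-0.055,-0.2],"roll":0,"gripper":0.5},{"offset":[0,-0.055,-0.2],"roll":0,"gripper":0.5},{"offset":[0,-0.055,-0.2],"roll":0,"gripper":0},{"offset":[0,-0.055,-0.2],"roll":0,"gripper":0},{"offset":[0,-0.055,-0.2],"roll":0,"gripper":0},{"offset":[0,-0.055,-0.2],"roll":0,"gripper":0},{"offset":[0,-0.055,-0.2],"roll":0,"gripper":0},{"offset":[0,-0.055,-0.2],"roll":0,"gripper":0}]'; python3 -m inch '[{"offset":[0.025,0,0],"roll":0,"gripper":0},{"offset":[0.05,-0.001,0],"roll":0,"gripper":0},{"offset":[0.08,-0.001,0],"roll":0,"gripper":0},{"offset":[0.085,-0.001,0],"roll":0,"gripper":0},{"offset":[0.085,-0.001,0],"roll":0,"gripper":0}]'
```

```text
clock: 9.8
position: [0.5591, -0.222, 0.0407]
tcp_rot: [179.9, 0.0, 88.6]
contact_force: [0.7, 1.1, 5.8]
finger_gap: 0.0104
finger_force: 62.1
clock: 10.22
position: [0.5801, -0.2224, 0.0407]
tcp_rot: [-179.7, -0.1, 88.5]
contact_force: [-6.9, 1.9, 12.6]
finger_gap: 0.01
finger_force: 63.3
```

```bash
python3 -m inch '[{"offset":[0.015,0,0],"roll":0,"gripper":0},{"offset":[0.025,0,0],"roll":0,"gripper":0},{"offset":[0.025,0,0],"roll":0,"gripper":0}]';python3 -m inch '[{"offset":[-0.018,0,0],"roll":0,"gripper":0.4},{"offset":[-0.018,0,0],"roll":0,"gripper":0.4},{"offset":[-0.018,0,0],"roll":0,"gripper":0.4},{"offset":[-0.018,0,0.15],"roll":0,"gripper":0.4},{"offset":[-0.018,0,0.3],"roll":0,"gripper":0.4},{"offset":[0.03,0.7,0.4],"roll":0,"gripper":0.4},{"offset":[0.03,0.98,0.4],"roll":0,"gripper":0.4},{"offset":[0.03,0.98,0.4],"roll":0,"gripper":0.4},{"offset":[0.03,0.98,0.4],"roll":0,"gripper":0.4},{"offset":[0.03,0.98,0.4],"roll":0,"gripper":0.4},{"offset":[0.03,0.98,0.4],"roll":0,"gripper":0.4},{"offset":[0.03,0.98,0.4],"roll":0,"gripper":0.4},{"offset":[0.03,0.98,0.4],"roll":0,"gripper":0.4}]'
```

```text
clock: 10.47
position: [0.5803, -0.2224, 0.0406]
tcp_rot: [-178.9, -0.3, 88.4]
contact_force: [-18.1, 2.5, 23.2]
finger_gap: 0.0108
finger_force: 64.8
clock: 11.55
position: [0.6019, 0.0845, 0.1596]
tcp_rot: [179.9, -0.4, 89.4]
contact_force: [0.6, 1.4, -0.4]
finger_gap: 0.0344
finger_force: 0.0
```

```bash
python3 -m inch '[{"offset":[-0.34,0.45,0.135],"roll":-1,"gripper":0},{"offset":[-0.34,0.45,0.135],"roll":-1,"gripper":0},{"offset":[-0.34,0.45,0.135],"roll":-1,"gripper":0},{"offset":[-0.34,0.45,0.135],"roll":-1,"gripper":0},{"offset":[-0.34,0.45,0.135],"roll":-1,"gripper":0}]' >/dev/null;python3 -m inch '[{"offset":[0,0,0],"roll":-1,"gripper":0},{"offset":[0,0,0],"roll":-1,"gripper":0},{"offset":[0,0,0],"roll":-1,"gripper":0},{"offset":[0,0,0],"roll":-1,"gripper":0}]'>/dev/null; python3 -m inch '[{"offset":[0,0,0],"roll":-0.75,"gripper":0},{"offset":[0,0,0],"roll":-0.75,"gripper":0},{"offset":[0,0,0],"roll":-0.75,"gripper":0},{"offset":[0,0,0],"roll":-0.75,"gripper":0}]'; python3 - <<'E'
from h import *
s=sense();im=eyes.grab_frame('wrist')[:,:,::-1];cv2.imwrite('pics/w5.png',im);print(s['q'].round(1))
c=cam('wrist',s)
for uv in [(149,294.5),(257,271.5),(246,221),(138,241)]: print(proj(c,ray(cam('top'),uv,.06)).round(1))
E
```

```text
clock: 12.63
position: [0.4989, 0.2075, 0.1996]
tcp_rot: [179.9, -0.1, 9.8]
contact_force: [0.4, 0.4, -0.7]
finger_gap: 0.0
finger_force: 0.0
[-62.8  31.4  50.2 119.1 -34.4  45.  -71.5]
[164.2 256. ]
[455.2 251.7]
[469.1 102.9]
[134.8  99.2]
```

View pics/w5.png

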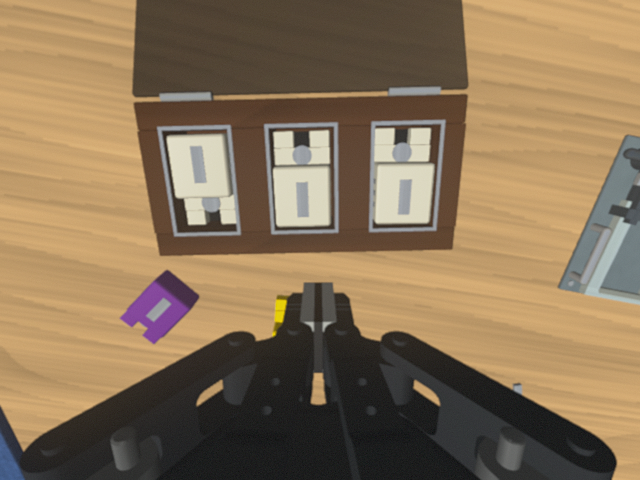

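Wrist view: three bays with frame quads near x 158–241, 265–338 and 370–445 (rows 121–236). Head centres at about (200,166), (303,197) and (404,195). Left cassette reversed.

```bash
python3 - <<'E'
from h import *
c=cam('wrist');im=cv2.imread('pics/w5.png')
Q=dict(L=[(158,126),(230,125),(241,234),(173,237)],M=[(265,124),(334,123),(338,233),(272,234)],R=[(371,121),(445,120),(437,230),(370,231)])
for n,q in Q.items():
    P=np.array([ray(c,u,.06)[:2] for u in q]);print(n,P.mean(0).round(4),'yaw',np.degrees(np.arctan2(*(P[0]+P[1]-P[2]-P[3])[::-1])).round(1))
hsv=cv2.cvtColor(im,cv2.COLOR_BGR2HSV);m=((hsv[...,2]>185)&(hsv[...,1]<70)).astype(np.uint8)
m[:110]=0;m[250:]=0;m[:,:150]=0;m[:,455:]=0
C,_=cv2.findContours(m,0,2)
for k in C:
    if cv2.contourArea(k)>800:
        r=cv2.minAreaRect(k);P=np.array([ray(c,u,.062)[:2] for u in cv2.boxPoints(r)]);print(np.round(r[0],1),P.mean(0).round(4),np.linalg.norm(P-np.roll(P,1,0),axis=1).round(4))
cs=[(160,254.5),(452,248.5),(466,96.5),(136,103)]
P=np.array([ray(c,u,.06)[:2] for u in cs]);print(P.mean(0),np.degrees(np.arctan2(*(P[0]-P[1]+P[3]-P[2])))*-1,np.linalg.norm(P-np.roll(P,1,0),axis=1))
E
```

```text
L [0.518  0.3102] yaw 10.9
M [0.5345 0.2262] yaw 12.1
R [0.5521 0.1414] yaw 12.1
[300.8 196.3] [0.5213 0.2253] [0.0494 0.0451 0.0493 0.0475]
[403.5 193.5] [0.5388 0.1404] [0.0485 0.0469 0.0487 0.0493]
[201.7 179.5] [0.52   0.3088] [0.0779 0.0464 0.077  0.0504]
[0.53506758 0.22554325] 11.172627702153617 [0.12666368 0.26157178 0.12585099 0.25902074]
```

```bash
python3 -m inch '[{"offset":[0.075,0.052,-0.1],"roll":0.056,"gripper":0},{"offset":[0.075,0.052,-0.2],"roll":0.056,"gripper":0},{"offset":[0.075,0.052,-0.32],"roll":0.056,"gripper":0},{"offset":[0.075,0.052,-0.42],"roll":0.056,"gripper":0},{"offset":[0.075,0.052,-0.42],"roll":0.056,"gripper":0},{"offset":[0.075,0.052,-0.42],"roll":0.056,"gripper":0}]';python3 -m inch '[{"offset":[0,0,-0.02],"roll":0,"gripper":0},{"offset":[0,0,-0.04],"roll":0,"gripper":0},{"offset":[0,0,-0.06],"roll":0,"gripper":0},{"offset":[0,0,-0.06],"roll":0,"gripper":0}]'
```

```text
clock: 13.18
position: [0.5201, 0.222, 0.073]
tcp_rot: [180.0, 0.1, 11.5]
contact_force: [0.2, 0.4, 0.3]
finger_gap: -0.0001
finger_force: 0.0
clock: 13.52
position: [0.5222, 0.2226, 0.0566]
tcp_rot: [-180.0, -0.2, 11.4]
contact_force: [1.2, 0.3, 3.4]
finger_gap: 0.0001
finger_force: 1.8
```

```bash
python3 -m inch '[{"offset":[0,0,-0.01],"roll":0,"gripper":0},{"offset":[0,0,-0.01],"roll":0,"gripper":0}]';python3 -m inch '[{"offset":[0,0,0.05],"roll":0,"gripper":0},{"offset":[0,0,0.12],"roll":0,"gripper":0},{"offset":[0,0,0.2],"roll":0,"gripper":0},{"offset":[0.06,-0.28,0.2],"roll":0,"gripper":0},{"offset":[0.06,-0.28,0.2],"roll":0,"gripper":0},{"offset":[0.06,-0.28,0.2],"roll":0,"gripper":0},{"offset":[0.06,-0.28,0.2],"roll":0,"gripper":0}]'; python3 - <<'E'
from h import *
s=sense();cv2.imwrite('pics/w6.png',eyes.grab_frame('wrist')[:,:,::-1])
E
```

```text
clock: 13.68
position: [0.5223, 0.2225, 0.0559]
tcp_rot: [-179.8, -0.2, 11.4]
contact_force: [-2.6, 0.0, 19.1]
finger_gap: -0.0004
finger_force: 9.9
clock: 14.27
position: [0.5389, 0.1345, 0.1138]
tcp_rot: [179.9, -0.1, 11.0]
contact_force: [-0.2, 0.2, -0.1]
finger_gap: -0.0001
finger_force: 0.0
```

View pics/w6.png

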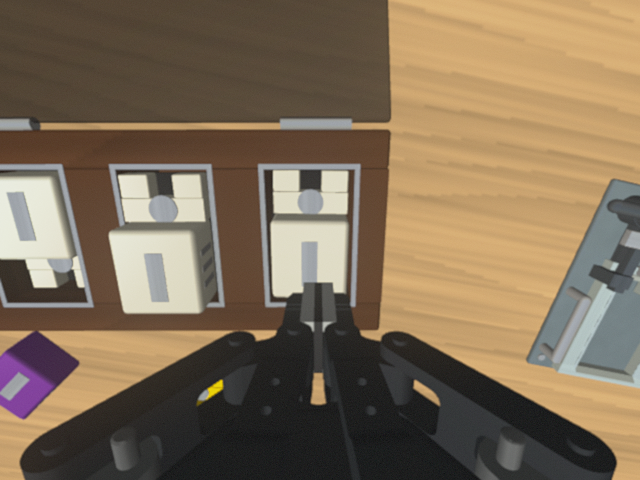

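Middle cassette has sprung up (head larger, at (160,265)). Pressing the right one.

```bash
python3 -m inch '[{"offset":[0,0.014,-0.08],"roll":0,"gripper":0},{"offset":[0,0.014,-0.14],"roll":0,"gripper":0},{"offset":[0,0.014,-0.16],"roll":0,"gripper":0},{"offset":[0,0.014,-0.18],"roll":0,"gripper":0},{"offset":[0,0.014,-0.2],"roll":0,"gripper":0},{"offset":[0,0.014,-0.205],"roll":0,"gripper":0},{"offset":[0,0.014,-0.205],"roll":0,"gripper":0}]';python3 -m inch '[{"offset":[0,0,0.05],"roll":0,"gripper":0},{"offset":[0,0,0.12],"roll":0,"gripper":0},{"offset":[0,0,0.2],"roll":0,"gripper":0},{"offset":[-0.02,0.58,0.2],"roll":0,"gripper":0},{"offset":[-0.02,0.58,0.2],"roll":0,"gripper":0},{"offset":[-0.02,0.58,0.2],"roll":0,"gripper":0},{"offset":[-0.02,0.58,0.2],"roll":0,"gripper":0},{"offset":[-0.02,0.58,0.2],"roll":0,"gripper":0},{"offset":[-0.02,0.58,0.2],"roll":0,"gripper":0},{"offset":[-0.02,0.58,0.2],"roll":0,"gripper":0}]'
```

```text
clock: 14.9
position: [0.537, 0.1444, 0.0556]
tcp_rot: [-179.5, 0.1, 11.4]
contact_force: [-11.9, 3.1, 38.0]
finger_gap: -0.0001
finger_force: 19.3
clock: 15.73
position: [0.5324, 0.317, 0.1114]
tcp_rot: [180.0, -0.0, 11.5]
contact_force: [-0.3, -1.3, -0.1]
finger_gap: 0.0
finger_force: 0.0
```

```bash
python3 -m inch '[{"offset":[0,-0.013,-0.08],"roll":0,"gripper":0},{"offset":[0,-0.013,-0.14],"roll":0,"gripper":0},{"offset":[0,-0.013,-0.16],"roll":0,"gripper":0},{"offset":[0,-0.013,-0.18],"roll":0,"gripper":0},{"offset":[0,-0.013,-0.19],"roll":0,"gripper":0},{"offset":[0,-0.013,-0.19],"roll":0,"gripper":0}]';python3 -m inch '[{"offset":[0,0,0.05],"roll":0,"gripper":0},{"offset":[0,0,0.12],"roll":0,"gripper":0},{"offset":[0,0,0.2],"roll":0,"gripper":0},{"offset":[-0.2,-0.29,0.5],"roll":0,"gripper":0.8},{"offset":[-0.2,-0.29,0.5],"roll":0,"gripper":0.8},{"offset":[-0.2,-0.29,0.5],"roll":0,"gripper":0.8},{"offset":[-0.2,-0.29,0.5],"roll":0,"gripper":0.8},{"offset":[-0.2,-0.29,0.5],"roll":0,"gripper":0.8},{"offset":[-0.2,-0.29,0.5],"roll":0,"gripper":0.8}]'; python3 - <<'E'
from h import *
s=sense();cv2.imwrite('pics/w7.png',eyes.grab_frame('wrist')[:,:,::-1]);print(s['position'],s['tcp_rot'])
E
```

```text
clock: 16.23
position: [0.5323, 0.3094, 0.056]
tcp_rot: [180.0, 0.1, 11.2]
contact_force: [-5.1, -3.6, 8.1]
finger_gap: 0.0001
finger_force: 4.4
clock: 16.98
position: [0.4735, 0.2264, 0.2054]
tcp_rot: [-179.9, -0.2, 11.4]
contact_force: [0.1, 0.6, -0.5]
finger_gap: 0.0684
finger_force: 0.0
[0.47345951 0.22639544 0.20539973] [-1.79871016e+02 -1.73411617e-01  1.13577288e+01]
```

View pics/w7.png

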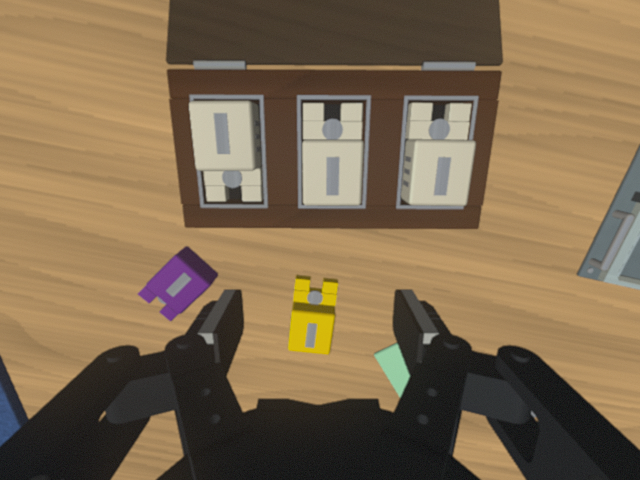

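All three are sprung up; head-top centres at about L(223,135), M(333,172), R(441,173).

```bash
python3 - <<'E'
from h import *
s=sense();c=cam('wrist',s)
for n,u in dict(L=(223,135),M=(333,172),R=(441,173)).items(): print(n,ray(c,u,.082))
E
python3 -m inch '[{"offset":[0.216,-0.292,-0.25],"roll":0,"gripper":0.8},{"offset":[0.216,-0.292,-0.25],"roll":0,"gripper":0.8},{"offset":[0.216,-0.292,-0.25],"roll":0,"gripper":0.8},{"offset":[0.216,-0.292,-0.25],"roll":0,"gripper":0.8},{"offset":[0.216,-0.292,-0.25],"roll":0,"gripper":0.8},{"offset":[0.216,-0.292,-0.25],"roll":0,"gripper":0.8},{"offset":[0.216,-0.292,-0.25],"roll":0,"gripper":0.8}]'
```

```text
L [0.53324439 0.3125765  0.082     ]
M [0.52277466 0.22487339 0.082     ]
R [0.53886313 0.14180815 0.082     ]
clock: 17.62
position: [0.5371, 0.1401, 0.1288]
tcp_rot: [-179.9, 0.1, 11.6]
contact_force: [0.5, 0.4, 0.3]
finger_gap: 0.0685
finger_force: 0.0
```

```bash
python3 -m inch '[{"offset":[0.004,0.001,-0.12],"roll":0,"gripper":0.8},{"offset":[0.004,0.001,-0.2],"roll":0,"gripper":0.8},{"offset":[0.004,0.001,-0.228],"roll":0,"gripper":0.8},{"offset":[0.004,0.001,-0.228],"roll":0,"gripper":0.8},{"offset":[0.004,0.001,-0.228],"roll":0,"gripper":0.3},{"offset":[0.004,0.001,-0.228],"roll":0,"gripper":0.3},{"offset":[0.004,0.001,-0.228],"roll":0,"gripper":0.3},{"offset":[0.004,0.001,-0.228],"roll":0,"gripper":0.3},{"offset":[0.004,0.001,-0.228],"roll":0,"gripper":0.3},{"offset":[0.004,0.001,-0.228],"roll":0,"gripper":0.3}]';python3 -m inch '[{"offset":[0,0,0.05],"roll":0,"gripper":0.3},{"offset":[0,0,0.1],"roll":0,"gripper":0.3},{"offset":[0,0,0.18],"roll":0,"gripper":0.3},{"offset":[0,0,0.26],"roll":0,"gripper":0.3},{"offset":[0,0,0.26],"roll":0,"gripper":0.3}]'
```

```text
clock: 18.45
position: [0.5393, 0.1387, 0.0616]
tcp_rot: [-180.0, -0.1, 11.4]
contact_force: [1.0, 1.0, 0.3]
finger_gap: 0.0473
finger_force: 38.9
clock: 18.87
position: [0.5411, 0.1377, 0.1424]
tcp_rot: [180.0, -0.4, 11.3]
contact_force: [1.0, -0.6, -0.1]
finger_gap: 0.0466
finger_force: 68.0
```

```bash
python3 - <<'E'
from h import *
s=sense();im=eyes.grab_frame('wrist')[:,:,::-1];c=cam('wrist',s)
p=s['position'];a=np.radians(s['tcp_rot'][2]);x=np.array([np.cos(a),np.sin(a)]);y=np.array([-x[1],x[0]])
def P(cx,cy,z): return proj(c,[*(p[:2]+x*(.014+cx)+y*cy),p[2]-.0116+z])
for q in [(.04,.024,.012),(.04,-.024,.012),(.026,0,.012),(.012,.024,.032),(.012,-.024,.032)]: print(q,P(*q).round(1))
cv2.imwrite('pics/w8.png',cv2.resize(im[150:350,200:440],None,fx=2.5,fy=2.5))
E
```

```text
(0.04, 0.024, 0.012) [260.3 188.2]
(0.04, -0.024, 0.012) [373.  188.2]
(0.026, 0, 0.012) [316.7 220.1]
(0.012, 0.024, 0.032) [255.4 267. ]
(0.012, -0.024, 0.032) [377.7 267. ]
```

View pics/w8.png

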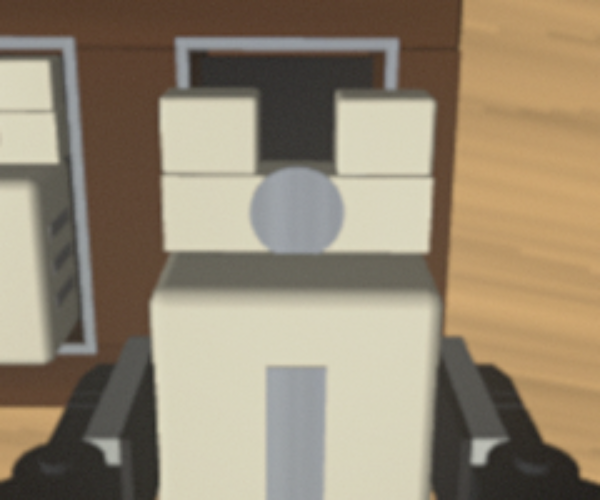

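Tongue end at the predicted row (188), so the origin is 14 mm ahead of the TCP. Carrying to pocket 1.

```bash
python3 -m inch '[{"offset":[-0.08,-0.74,0],"roll":-0.443,"gripper":0.3},{"offset":[-0.08,-0.74,0],"roll":-0.443,"gripper":0.3},{"offset":[-0.08,-0.74,0],"roll":-0.443,"gripper":0.3},{"offset":[-0.08,-0.74,0],"roll":-0.443,"gripper":0.3},{"offset":[-0.08,-0.74,0],"roll":-0.443,"gripper":0.3},{"offset":[-0.08,-0.74,0],"roll":-0.443,"gripper":0.3},{"offset":[-0.08,-0.74,0],"roll":-0.443,"gripper":0.3}]'; python3 -m inch '[{"offset":[-0.08,-0.74,-0.1],"roll":0,"gripper":0.3},{"offset":[-0.08,-0.74,-0.1],"roll":0,"gripper":0.3},{"offset":[-0.08,-0.74,-0.1],"roll":0,"gripper":0.3},{"offset":[-0.08,-0.74,-0.1],"roll":0,"gripper":0.3},{"offset":[-0.08,-0.74,-0.1],"roll":0,"gripper":0.3},{"offset":[-0.08,-0.74,-0.1],"roll":0,"gripper":0.3},{"offset":[-0.08,-0.74,-0.1],"roll":0,"gripper":0.3},{"offset":[-0.08,-0.74,-0.1],"roll":0,"gripper":0.3},{"offset":[-0.08,-0.74,-0.1],"roll":0,"gripper":0.3}]';python3 -c "
from bench import sense;print(sense()['q'].round(1))"
```

```text
clock: 19.5
position: [0.5127, -0.0897, 0.1387]
tcp_rot: [179.8, 0.0, -1.8]
contact_force: [0.5, -0.0, -0.7]
finger_gap: 0.0465
finger_force: 68.0
clock: 20.25
position: [0.4906, -0.3032, 0.1078]
tcp_rot: [-179.8, 0.1, -1.2]
contact_force: [-0.9, 1.0, -1.1]
finger_gap: 0.0467
finger_force: 68.0
[  0.4  39.5  39.3 117.6 -41.5  37.6 -23.4]
```

```bash
python3 -m inch '[{"offset":[0.009,-0.007,-0.1],"roll":-0.005,"gripper":0.3},{"offset":[0.009,-0.007,-0.2],"roll":-0.005,"gripper":0.3},{"offset":[0.009,-0.007,-0.2],"roll":-0.005,"gripper":0.3},{"offset":[0.009,-0.007,-0.2],"roll":-0.005,"gripper":0.3}]'; python3 -m inch '[{"offset":[0,0,-0.04],"roll":0,"gripper":0.3},{"offset":[0,0,-0.06],"roll":0,"gripper":0.3},{"offset":[0,0,-0.08],"roll":0,"gripper":0.3},{"offset":[0,0,-0.095],"roll":0,"gripper":0.3},{"offset":[0,0,-0.095],"roll":0,"gripper":0.3}]'
```

```text
clock: 20.58
position: [0.4928, -0.3046, 0.0477]
tcp_rot: [-179.8, 0.2, -1.3]
contact_force: [-0.0, 0.3, -0.7]
finger_gap: 0.0466
finger_force: 67.9
clock: 21.0
position: [0.4933, -0.3069, 0.0199]
tcp_rot: [-179.9, 0.0, -1.4]
contact_force: [0.1, 1.6, -2.1]
finger_gap: 0.0465
finger_force: 67.9
```

```bash
python3 -m inch '[{"offset":[0,0,-0.01],"roll":0,"gripper":0.3},{"offset":[0,0,-0.015],"roll":0,"gripper":0.3},{"offset":[0,0,-0.015],"roll":0,"gripper":0.3}]'; python3 -m inch '[{"offset":[0,0,0],"roll":0,"gripper":0.75},{"offset":[0,0,0],"roll":0,"gripper":0.75},{"offset":[0,0,0],"roll":0,"gripper":0.75},{"offset":[0,0,0],"roll":0,"gripper":0.75},{"offset":[0,0,0.1],"roll":0,"gripper":0.75},{"offset":[0,0,0.25],"roll":0,"gripper":0.75},{"offset":[0,0,0.45],"roll":0,"gripper":0.75},{"offset":[0,0,0.45],"roll":0,"gripper":0.75},{"offset":[0,0,0.45],"roll":0,"gripper":0.75}]'; python3 - <<'E'
from h import *
s=sense();im=eyes.grab_frame('wrist')[:,:,::-1];cv2.imwrite('pics/w9.png',im);c=cam('wrist',s)
O=np.array([.5091,-.2195]);a=np.radians(-1.4);x=np.array([np.cos(a),np.sin(a)]);y=np.array([-x[1],x[0]])
def P(cx,cy,z): return proj(c,[*(O+x*cx+y*(cy-.086)),z])
for q in [(.04,.024,.018),(.04,-.024,.018),(.026,0,.018),(.012,.024,.038),(.012,-.024,.038)]: print(q,P(*q).round(1))
m=cv2.inRange(cv2.cvtColor(im,cv2.COLOR_BGR2HSV),(10,15,150),(40,70,255));n,l,st,ce=cv2.connectedComponentsWithStats(m)
for i in range(1,n):
  if st[i,4]>150:print(st[i])
E
```

```text
clock: 21.25
position: [0.4934, -0.307, 0.0186]
tcp_rot: [-179.8, -0.1, -1.4]
contact_force: [-2.2, 6.6, 21.4]
finger_gap: 0.0462
finger_force: 70.5
clock: 22.0
position: [0.4956, -0.3107, 0.1556]
tcp_rot: [179.7, -0.4, -1.5]
contact_force: [1.3, -0.8, -0.3]
finger_gap: 0.0643
finger_force: 0.0
(0.04, 0.024, 0.018) [280.7 167.2]
(0.04, -0.024, 0.018) [338.9 167.1]
(0.026, 0, 0.018) [310.  184.1]
(0.012, 0.024, 0.038) [279.3 205.4]
(0.012, -0.024, 0.038) [340.  205.2]
[284 168  23  33 653]
[320 168  22  33 650]
[ 283  207   58   58 2827]
```

Seated (tongue 58 px wide at row 168, as predicted for a seated one). Next: the middle cassette.

```bash
python3 -m inch '[{"offset":[0.05,0.9,0],"roll":0.447,"gripper":0.8},{"offset":[0.05,0.9,0],"roll":0.447,"gripper":0.8},{"offset":[0.05,0.9,0],"roll":0.447,"gripper":0.8},{"offset":[0.05,0.9,0],"roll":0.447,"gripper":0.8},{"offset":[0.05,0.9,0],"roll":0.447,"gripper":0.8},{"offset":[0.05,0.9,0],"roll":0.447,"gripper":0.8},{"offset":[0.05,0.9,0],"roll":0.447,"gripper":0.8},{"offset":[0.05,0.9,0],"roll":0.447,"gripper":0.8},{"offset":[0.05,0.9,0],"roll":0.447,"gripper":0.8}]'; python3 -m inch '[{"offset":[0.045,0.87,0],"roll":0,"gripper":0.8},{"offset":[0.045,0.87,0],"roll":0,"gripper":0.8},{"offset":[0.045,0.87,0],"roll":0,"gripper":0.8},{"offset":[0.045,0.87,0],"roll":0,"gripper":0.8},{"offset":[0.045,0.87,0],"roll":0,"gripper":0.8},{"offset":[0.045,0.87,0],"roll":0,"gripper":0.8},{"offset":[0.045,0.87,0],"roll":0,"gripper":0.8},{"offset":[0.045,0.87,0],"roll":0,"gripper":0.8},{"offset":[0.045,0.87,0],"roll":0,"gripper":0.8},{"offset":[0.045,0.87,0],"roll":0,"gripper":0.8}]'
cat > chk.py <<'E'
from h import *
import sys
s=sense();im=eyes.grab_frame('wrist')[:,:,::-1];cv2.imwrite(sys.argv[1],im);c=cam('wrist',s)
m=cv2.inRange(cv2.cvtColor(im,cv2.COLOR_BGR2HSV),(10,15,150),(40,75,255));n,l,st,ce=cv2.connectedComponentsWithStats(m)
for i in range(1,n):
  if st[i,4]>400:print(st[i],ce[i].round(1),ray(c,ce[i],.082).round(4))
print(s['position'].round(4),s['tcp_rot'].round(1))
E
python3 chk.py pics/w10.png
```

```text
clock: 22.8
position: [0.5075, -0.0361, 0.1495]
tcp_rot: [-180.0, 0.2, 11.6]
contact_force: [-1.2, -0.5, -0.1]
finger_gap: 0.0683
finger_force: 0.0
clock: 23.63
position: [0.522, 0.2199, 0.1507]
tcp_rot: [179.9, 0.0, 11.1]
contact_force: [0.3, 0.3, 0.6]
finger_gap: 0.0686
finger_force: 0.0
[ 276  167   29   42 1016] [288.2 187.9] [0.5612 0.2461 0.082 ]
[ 318  167   28   42 1039] [332.9 187.5] [0.5669 0.2183 0.082 ]
[ 138  171   93  105 6220] [183.4 220.1] [0.5274 0.3094 0.082 ]
[ 274  214   72   72 4427] [310.  248.4] [0.5241 0.225  0.082 ]
[0.522  0.2199 0.1507] [179.9   0.   11.1]
```

```bash
python3 -m inch '[{"offset":[0.002,0.014,-0.1],"roll":0.01,"gripper":0.8},{"offset":[0.002,0.014,-0.2],"roll":0.01,"gripper":0.8},{"offset":[0.002,0.014,-0.27],"roll":0.01,"gripper":0.8},{"offset":[0.002,0.014,-0.3],"roll":0.01,"gripper":0.8},{"offset":[0.002,0.014,-0.3],"roll":0.01,"gripper":0.8},{"offset":[0.002,0.014,-0.3],"roll":0.01,"gripper":0.3},{"offset":[0.002,0.014,-0.3],"roll":0.01,"gripper":0.3},{"offset":[0.002,0.014,-0.3],"roll":0.01,"gripper":0.3},{"offset":[0.002,0.014,-0.3],"roll":0.01,"gripper":0.3},{"offset":[0.002,0.014,-0.3],"roll":0.01,"gripper":0.3},{"offset":[0.002,0.014,-0.3],"roll":0.01,"gripper":0.3},{"offset":[0.002,0.014,-0.3],"roll":0.01,"gripper":0.3}]';python3 -m inch '[{"offset":[0,0,0.05],"roll":0,"gripper":0.3},{"offset":[0,0,0.1],"roll":0,"gripper":0.3},{"offset":[0,0,0.18],"roll":0,"gripper":0.3},{"offset":[0,0,0.26],"roll":0,"gripper":0.3},{"offset":[0,0,0.26],"roll":0,"gripper":0.3},{"offset":[0,0,0.26],"roll":0,"gripper":0.3}]'; python3 chk.py pics/w11.png
```

```text
clock: 24.68
position: [0.5235, 0.2267, 0.0616]
tcp_rot: [179.9, -0.1, 11.6]
contact_force: [0.8, -3.7, 2.6]
finger_gap: 0.0464
finger_force: 64.5
clock: 25.18
position: [0.5223, 0.2288, 0.1395]
tcp_rot: [-179.9, -0.1, 11.7]
contact_force: [-0.6, -0.3, -1.2]
finger_gap: 0.0468
finger_force: 64.1
[ 145  175   95  109 6778] [191.4 225.8] [0.5277 0.3097 0.082 ]
[ 263  193   44   63 2357] [282.6 223.4] [0.5408 0.2545 0.082 ]
[ 329  192   44   64 2393] [352.6 224.1] [0.5492 0.2121 0.082 ]
[  260   270   116   111 10368] [317.2 321.1] [0.4782 0.2197 0.082 ]
[0.5223 0.2288 0.1395] [-1.799e+02 -1.000e-01  1.170e+01]
```

```bash
python3 -m inch '[{"offset":[-0.042,-0.75,0],"roll":-0.457,"gripper":0.3},{"offset":[-0.042,-0.75,0],"roll":-0.457,"gripper":0.3},{"offset":[-0.042,-0.75,0],"roll":-0.457,"gripper":0.3},{"offset":[-0.042,-0.75,0],"roll":-0.457,"gripper":0.3},{"offset":[-0.042,-0.75,0],"roll":-0.457,"gripper":0.3},{"offset":[-0.042,-0.75,0],"roll":-0.457,"gripper":0.3},{"offset":[-0.042,-0.75,0],"roll":-0.457,"gripper":0.3}]'; python3 -m inch '[{"offset":[-0.042,-0.743,-0.1],"roll":0,"gripper":0.3},{"offset":[-0.042,-0.743,-0.1],"roll":0,"gripper":0.3},{"offset":[-0.042,-0.743,-0.1],"roll":0,"gripper":0.3},{"offset":[-0.042,-0.743,-0.1],"roll":0,"gripper":0.3},{"offset":[-0.042,-0.743,-0.1],"roll":0,"gripper":0.3},{"offset":[-0.042,-0.743,-0.1],"roll":0,"gripper":0.3},{"offset":[-0.042,-0.743,-0.1],"roll":0,"gripper":0.3},{"offset":[-0.042,-0.743,-0.1],"roll":0,"gripper":0.3},{"offset":[-0.042,-0.743,-0.1],"roll":0,"gripper":0.3}]'
```

```text
clock: 25.82
position: [0.5079, -0.0031, 0.1384]
tcp_rot: [179.9, 0.1, -2.0]
contact_force: [0.2, 0.7, -0.7]
finger_gap: 0.0466
finger_force: 64.1
clock: 26.57
position: [0.497, -0.218, 0.1077]
tcp_rot: [-179.8, 0.1, -1.3]
contact_force: [-0.3, 0.8, -1.2]
finger_gap: 0.0469
finger_force: 64.0
```

```bash
python3 -m inch '[{"offset":[0,-0.001,-0.1],"roll":-0.003,"gripper":0.3},{"offset":[0,-0.001,-0.2],"roll":-0.003,"gripper":0.3},{"offset":[0,-0.001,-0.2],"roll":-0.003,"gripper":0.3},{"offset":[0,-0.001,-0.2],"roll":-0.003,"gripper":0.3}]'; python3 -m inch '[{"offset":[0,0,-0.04],"roll":0,"gripper":0.3},{"offset":[0,0,-0.06],"roll":0,"gripper":0.3},{"offset":[0,0,-0.08],"roll":0,"gripper":0.3},{"offset":[0,0,-0.095],"roll":0,"gripper":0.3},{"offset":[0,0,-0.1],"roll":0,"gripper":0.3},{"offset":[0,0,-0.1],"roll":0,"gripper":0.3}]'
```

```text
clock: 26.9
position: [0.4964, -0.218, 0.0478]
tcp_rot: [-179.8, 0.2, -1.4]
contact_force: [0.7, -0.2, -1.4]
finger_gap: 0.0464
finger_force: 64.0
clock: 27.4
position: [0.4972, -0.2207, 0.019]
tcp_rot: [-180.0, -0.0, -1.5]
contact_force: [-0.2, -0.4, -1.0]
finger_gap: 0.0465
finger_force: 64.0
```

```bash
python3 -m inch '[{"offset":[0,0,-0.01],"roll":0,"gripper":0.3},{"offset":[0,0,-0.012],"roll":0,"gripper":0.3},{"offset":[0,0,-0.012],"roll":0,"gripper":0.3}]'; python3 -m inch '[{"offset":[0,0,0],"roll":0,"gripper":0.75},{"offset":[0,0,0],"roll":0,"gripper":0.75},{"offset":[0,0,0],"roll":0,"gripper":0.75},{"offset":[0,0,0],"roll":0,"gripper":0.75},{"offset":[0,0,0.1],"roll":0,"gripper":0.75},{"offset":[0,0,0.25],"roll":0,"gripper":0.75},{"offset":[0,0,0.45],"roll":0,"gripper":0.75},{"offset":[0,0,0.45],"roll":0,"gripper":0.75},{"offset":[0,0,0.45],"roll":0,"gripper":0.75}]'; python3 chk.py pics/w12.png
```

```text
clock: 27.65
position: [0.4974, -0.2209, 0.0184]
tcp_rot: [-179.9, -0.2, -1.6]
contact_force: [-3.5, 4.1, 26.3]
finger_gap: 0.0467
finger_force: 67.2
clock: 28.4
position: [0.4997, -0.2228, 0.1545]
tcp_rot: [179.8, -0.4, -1.5]
contact_force: [0.3, -0.2, -0.0]
finger_gap: 0.0641
finger_force: 0.0
[287 170  23  33 646] [296.4 186.2] [ 0.5447 -0.2107  0.082 ]
[322 170  22  33 651] [333.6 186. ] [ 0.5441 -0.2347  0.082 ]
[388 170  23  33 666] [398.8 186. ] [ 0.543  -0.2767  0.082 ]
[424 170  24  33 655] [436.1 185.8] [ 0.5425 -0.3008  0.082 ]
[ 286  209   57   59 2826] [313.9 237. ] [ 0.5103 -0.221   0.082 ]
[ 389  209   62   58 2892] [418.9 236.8] [ 0.5084 -0.2917  0.082 ]
[ 0.4997 -0.2228  0.1545] [179.8  -0.4  -1.5]
```

Both seated (same rows, about 86 mm apart). Now the left, reversed one.

```bash
python3 -m inch '[{"offset":[0.06,0.9,0],"roll":0.45,"gripper":0.8},{"offset":[0.06,0.9,0],"roll":0.45,"gripper":0.8},{"offset":[0.06,0.9,0],"roll":0.45,"gripper":0.8},{"offset":[0.06,0.9,0],"roll":0.45,"gripper":0.8},{"offset":[0.06,0.9,0],"roll":0.45,"gripper":0.8},{"offset":[0.06,0.9,0],"roll":0.45,"gripper":0.8},{"offset":[0.06,0.9,0],"roll":0.45,"gripper":0.8},{"offset":[0.06,0.9,0],"roll":0.45,"gripper":0.8},{"offset":[0.06,0.9,0],"roll":0.45,"gripper":0.8}]' >/dev/null; python3 -m inch '[{"offset":[0.057,0.878,0],"roll":0,"gripper":0.8},{"offset":[0.057,0.878,0],"roll":0,"gripper":0.8},{"offset":[0.057,0.878,0],"roll":0,"gripper":0.8},{"offset":[0.057,0.878,0],"roll":0,"gripper":0.8},{"offset":[0.057,0.878,0],"roll":0,"gripper":0.8},{"offset":[0.057,0.878,0],"roll":0,"gripper":0.8},{"offset":[0.057,0.878,0],"roll":0,"gripper":0.8},{"offset":[0.057,0.878,0],"roll":0,"gripper":0.8},{"offset":[0.057,0.878,0],"roll":0,"gripper":0.8},{"offset":[0.057,0.878,0],"roll":0,"gripper":0.8},{"offset":[0.057,0.878,0],"roll":0,"gripper":0.8}]'; python3 chk.py pics/w13.png
```

```text
clock: 30.12
position: [0.5327, 0.309, 0.1503]
tcp_rot: [179.9, 0.0, 11.1]
contact_force: [0.1, 0.2, 0.2]
finger_gap: 0.0684
finger_force: 0.0
[ 274  214   73   95 5454] [310.9 258.2] [0.5282 0.3122 0.082 ]
[0.5327 0.309  0.1503] [179.9   0.   11.1]
```

```bash
python3 -m inch '[{"offset":[0,0.012,-0.1],"roll":0.01,"gripper":0.8},{"offset":[0,0.012,-0.2],"roll":0.01,"gripper":0.8},{"offset":[0,0.012,-0.27],"roll":0.01,"gripper":0.8},{"offset":[0,0.012,-0.298],"roll":0.01,"gripper":0.8},{"offset":[0,0.012,-0.298],"roll":0.01,"gripper":0.8},{"offset":[0,0.012,-0.298],"roll":0.01,"gripper":0.3},{"offset":[0,0.012,-0.298],"roll":0.01,"gripper":0.3},{"offset":[0,0.012,-0.298],"roll":0.01,"gripper":0.3},{"offset":[0,0.012,-0.298],"roll":0.01,"gripper":0.3},{"offset":[0,0.012,-0.298],"roll":0.01,"gripper":0.3},{"offset":[0,0.012,-0.298],"roll":0.01,"gripper":0.3},{"offset":[0,0.012,-0.298],"roll":0.01,"gripper":0.3}]';python3 -m inch '[{"offset":[0,0,0.05],"roll":0,"gripper":0.3},{"offset":[0,0,0.1],"roll":0,"gripper":0.3},{"offset":[0,0,0.18],"roll":0,"gripper":0.3},{"offset":[0,0,0.26],"roll":0,"gripper":0.3},{"offset":[0,0,0.26],"roll":0,"gripper":0.3},{"offset":[0,0,0.26],"roll":0,"gripper":0.3}]'; python3 chk.py pics/w14.png
```

```text
clock: 31.17
position: [0.5334, 0.3161, 0.0616]
tcp_rot: [180.0, -0.1, 11.6]
contact_force: [2.0, -2.1, 2.5]
finger_gap: 0.0469
finger_force: 64.3
clock: 31.67
position: [0.5327, 0.3172, 0.1412]
tcp_rot: [-179.9, -0.1, 11.7]
contact_force: [0.7, -0.5, -0.9]
finger_gap: 0.0466
finger_force: 64.0
[  259   268   116   128 11670] [317.6 328. ] [0.4825 0.3066 0.082 ]
[0.5327 0.3172 0.1412] [-1.799e+02 -1.000e-01  1.170e+01]
```

```bash
for k in 1 2 3 4 5; do python3 -m inch '[{"offset":[-0.02,-0.25,0],"roll":1,"gripper":0.3},{"offset":[-0.02,-0.25,0],"roll":1,"gripper":0.3},{"offset":[-0.02,-0.25,0],"roll":1,"gripper":0.3},{"offset":[-0.02,-0.25,0],"roll":1,"gripper":0.3},{"offset":[-0.02,-0.25,0],"roll":1,"gripper":0.3},{"offset":[-0.02,-0.25,0],"roll":1,"gripper":0.3}]' | grep -E 'pos|rot'; done; python3 -c "
from bench import sense;s=sense();print(s['q'].round(1),s['clock'])"
```

```text
position: [0.5254, 0.2414, 0.1383]
tcp_rot: [-179.9, 0.1, 40.1]
position: [0.52, 0.1668, 0.1385]
tcp_rot: [-179.9, 0.0, 68.7]
position: [0.5143, 0.0919, 0.1386]
tcp_rot: [-180.0, -0.0, 97.3]
position: [0.5084, 0.017, 0.1387]
tcp_rot: [-180.0, -0.0, 126.0]
position: [0.5024, -0.058, 0.1387]
tcp_rot: [180.0, -0.0, 154.6]
[  0.5  26.4   1.2 124.5  -1.2  29.1  67.3] 34.2167
```

```bash
python3 -m inch '[{"offset":[-0.02,-0.252,-0.1],"roll":0.838,"gripper":0.3},{"offset":[-0.02,-0.252,-0.1],"roll":0.838,"gripper":0.3},{"offset":[-0.02,-0.252,-0.1],"roll":0.838,"gripper":0.3},{"offset":[-0.02,-0.252,-0.1],"roll":0.838,"gripper":0.3},{"offset":[-0.02,-0.252,-0.1],"roll":0.838,"gripper":0.3},{"offset":[-0.02,-0.252,-0.1],"roll":0.838,"gripper":0.3},{"offset":[-0.02,-0.252,-0.1],"roll":0.838,"gripper":0.3}]'
```

```text
clock: 34.8
position: [0.4966, -0.1333, 0.1089]
tcp_rot: [180.0, 0.0, 178.8]
contact_force: [0.5, -0.1, -0.3]
finger_gap: 0.0465
finger_force: 63.9
```

```bash
python3 -m inch '[{"offset":[0,0,-0.1],"roll":0,"gripper":0.3},{"offset":[0,0,-0.2],"roll":0,"gripper":0.3},{"offset":[0,0,-0.2],"roll":0,"gripper":0.3},{"offset":[0,0,-0.2],"roll":0,"gripper":0.3}]'
```

```text
clock: 35.13
position: [0.4953, -0.1334, 0.0481]
tcp_rot: [180.0, -0.2, 178.9]
contact_force: [1.1, -0.4, -0.6]
finger_gap: 0.0464
finger_force: 63.9
```

```bash
python3 -m inch '[{"offset":[0.002,0,-0.04],"roll":-0.005,"gripper":0.3},{"offset":[0.002,0,-0.06],"roll":-0.005,"gripper":0.3},{"offset":[0.002,0,-0.08],"roll":-0.005,"gripper":0.3},{"offset":[0.002,0,-0.095],"roll":-0.005,"gripper":0.3},{"offset":[0.002,0,-0.1],"roll":-0.005,"gripper":0.3},{"offset":[0.002,0,-0.1],"roll":-0.005,"gripper":0.3}]'; python3 -m inch '[{"offset":[0,0,-0.01],"roll":0,"gripper":0.3},{"offset":[0,0,-0.012],"roll":0,"gripper":0.3},{"offset":[0,0,-0.012],"roll":0,"gripper":0.3}]'
```

```text
clock: 35.63
position: [0.4947, -0.1341, 0.0207]
tcp_rot: [-180.0, -0.2, 178.8]
contact_force: [-6.3, 1.2, 16.4]
finger_gap: 0.0468
finger_force: 67.4
clock: 35.88
position: [0.4948, -0.1341, 0.0204]
tcp_rot: [-179.9, -0.1, 178.8]
contact_force: [-11.4, 3.7, 51.7]
finger_gap: 0.0464
finger_force: 71.5
```

It stopped about 2 mm higher than the others; releasing and checking by pressing the head.

```bash
python3 -m inch '[{"offset":[0,0,0.01],"roll":0,"gripper":0.3},{"offset":[0,0,0.01],"roll":0,"gripper":0.75},{"offset":[0,0,0.01],"roll":0,"gripper":0.75},{"offset":[0,0,0.01],"roll":0,"gripper":0.75},{"offset":[0,0,0.01],"roll":0,"gripper":0.75},{"offset":[0,0,0.1],"roll":0,"gripper":0.75},{"offset":[0,0,0.25],"roll":0,"gripper":0},{"offset":[0,0,0.25],"roll":0,"gripper":0},{"offset":[0,0,0.25],"roll":0,"gripper":0},{"offset":[0,0,0.25],"roll":0,"gripper":0},{"offset":[0,0,0.25],"roll":0,"gripper":0},{"offset":[0,0,0.25],"roll":0,"gripper":0}]'; python3 - <<'E'
from h import *
im=eyes.grab_frame('top')[:,:,::-1];cv2.imwrite('pics/top1.png',im);s=sense()
w=eyes.grab_frame('wrist')[:,:,::-1];cv2.imwrite('pics/w15.png',w)
E
```

```text
clock: 36.88
position: [0.4958, -0.1342, 0.0889]
tcp_rot: [180.0, -0.2, 178.8]
contact_force: [-0.3, 0.4, -0.3]
finger_gap: 0.0002
finger_force: 0.0
```

View pics/w15.png

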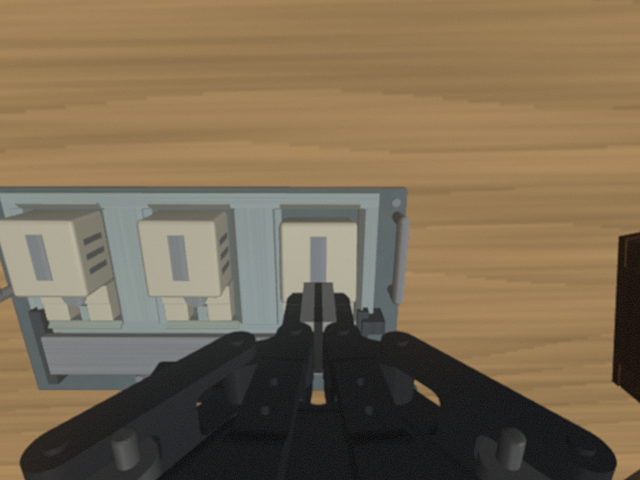

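Third cassette (head at rows 222–300) sits a few mm more to +x than the other two. Pressing its head to read its height.

```bash
python3 -m inch '[{"offset":[0,0,-0.08],"roll":0,"gripper":0},{"offset":[0,0,-0.13],"roll":0,"gripper":0},{"offset":[0,0,-0.15],"roll":0,"gripper":0},{"offset":[0,0,-0.165],"roll":0,"gripper":0},{"offset":[0,0,-0.175],"roll":0,"gripper":0},{"offset":[0,0,-0.175],"roll":0,"gripper":0}]'; python3 -m inch '[{"offset":[0,0,0.15],"roll":0,"gripper":0},{"offset":[0,0,0.15],"roll":0,"gripper":0},{"offset":[0,-0.285,0.15],"roll":0,"gripper":0},{"offset":[0,-0.285,0.15],"roll":0,"gripper":0},{"offset":[0,-0.285,0.15],"roll":0,"gripper":0},{"offset":[0,-0.285,0.05],"roll":0,"gripper":0},{"offset":[0,-0.285,0.025],"roll":0,"gripper":0},{"offset":[0,-0.285,0.01],"roll":0,"gripper":0},{"offset":[0,-0.285,0],"roll":0,"gripper":0},{"offset":[0,-0.285,0],"roll":0,"gripper":0}]'
```

```text
clock: 37.48
position: [0.4957, -0.1342, 0.0411]
tcp_rot: [-180.0, -0.1, 178.8]
contact_force: [-7.0, 2.1, 36.5]
finger_gap: 0.0001
finger_force: 18.1
clock: 38.32
position: [0.4967, -0.219, 0.0383]
tcp_rot: [180.0, -0.1, 178.8]
contact_force: [0.7, 0.3, 0.2]
finger_gap: -0.0001
finger_force: 0.0
```

The third is about 3 mm high and tilted (tongue end on the +x lip). Regripping, lifting, shifting −x and reseating.

```bash
python3 -m inch '[{"offset":[0,0,0.15],"roll":0,"gripper":0},{"offset":[0,0,0.17],"roll":0,"gripper":0.75},{"offset":[-0.002,0.284,0.17],"roll":0,"gripper":0.75},{"offset":[-0.002,0.284,0.17],"roll":0,"gripper":0.75},{"offset":[-0.002,0.284,0.17],"roll":0,"gripper":0.75},{"offset":[-0.002,0.284,0.17],"roll":0,"gripper":0.75},{"offset":[-0.002,0.284,0.17],"roll":0,"gripper":0.75},{"offset":[-0.002,0.284,0.17],"roll":0,"gripper":0.75}]';  python3 -m inch '[{"offset":[0,0,-0.1],"roll":0,"gripper":0.75},{"offset":[0,0,-0.18],"roll":0,"gripper":0.75},{"offset":[0,0,-0.215],"roll":0,"gripper":0.75},{"offset":[0,0,-0.215],"roll":0,"gripper":0.75},{"offset":[0,0,-0.215],"roll":0,"gripper":0.3},{"offset":[0,0,-0.215],"roll":0,"gripper":0.3},{"offset":[0,0,-0.215],"roll":0,"gripper":0.3},{"offset":[0,0,-0.215],"roll":0,"gripper":0.3},{"offset":[0,0,-0.215],"roll":0,"gripper":0.3},{"offset":[0,0,-0.215],"roll":0,"gripper":0.3}]'
```

```text
clock: 38.98
position: [0.4964, -0.1358, 0.0892]
tcp_rot: [-179.9, 0.0, 178.7]
contact_force: [-0.4, -0.2, 0.5]
finger_gap: 0.0637
finger_force: 0.0
clock: 39.82
position: [0.4965, -0.135, 0.025]
tcp_rot: [-180.0, 0.1, 178.7]
contact_force: [-0.5, 0.4, 4.4]
finger_gap: 0.0468
finger_force: 61.9
```

```bash
python3 -m inch '[{"offset":[0,0,0.02],"roll":0,"gripper":0.3},{"offset":[0,0,0.035],"roll":0,"gripper":0.3},{"offset":[-0.015,0,0.035],"roll":0,"gripper":0.3},{"offset":[-0.015,0,0.035],"roll":0,"gripper":0.3},{"offset":[-0.015,0,0.015],"roll":0,"gripper":0.3},{"offset":[-0.015,0,0],"roll":0,"gripper":0.3},{"offset":[-0.015,0,-0.01],"roll":0,"gripper":0.3},{"offset":[-0.015,0,-0.015],"roll":0,"gripper":0.3},{"offset":[-0.015,0,-0.015],"roll":0,"gripper":0.3}]'
```

```text
clock: 40.57
position: [0.4956, -0.1348, 0.0214]
tcp_rot: [-180.0, 0.4, 178.8]
contact_force: [1.8, 0.6, 18.1]
finger_gap: 0.0465
finger_force: 66.2
```

```bash
python3 -m inch '[{"offset":[0,0,0],"roll":0,"gripper":0.75},{"offset":[0,0,0],"roll":0,"gripper":0.75},{"offset":[0,0,0],"roll":0,"gripper":0.75},{"offset":[0,0,0],"roll":0,"gripper":0.75},{"offset":[0,0,0.1],"roll":0,"gripper":0.75},{"offset":[0,0,0.22],"roll":0,"gripper":0},{"offset":[0,0,0.22],"roll":0,"gripper":0},{"offset":[0,0,0.22],"roll":0,"gripper":0},{"offset":[0,0,0.22],"roll":0,"gripper":0},{"offset":[0,0,0.22],"roll":0,"gripper":0},{"offset":[0,0,0.22],"roll":0,"gripper":0}]';python3 chk.py pics/w16.png; python3 -m inch '[{"offset":[0,0,-0.06],"roll":0,"gripper":0},{"offset":[0,0,-0.1],"roll":0,"gripper":0},{"offset":[0,0,-0.13],"roll":0,"gripper":0},{"offset":[0,0,-0.15],"roll":0,"gripper":0},{"offset":[0,0,-0.16],"roll":0,"gripper":0},{"offset":[0,0,-0.16],"roll":0,"gripper":0}]'
```

```text
clock: 41.48
position: [0.4907, -0.1345, 0.0846]
tcp_rot: [180.0, -0.1, 178.8]
contact_force: [0.1, -0.4, 0.4]
finger_gap: 0.0
finger_force: 0.0
[   0  231   85   99 5315] [ 42.2 273.5] [ 0.4764 -0.264   0.082 ]
[ 281  231   76   75 3774] [319.3 259.7] [ 0.4723 -0.1338  0.082 ]
[ 137  232   94   99 6009] [183.  277.9] [ 0.48   -0.1982  0.082 ]
[ 83 296  28  34 677] [ 97.2 314.8] [ 0.4987 -0.2428  0.082 ]
[ 0.4907 -0.1345  0.0846] [ 1.800e+02 -1.000e-01  1.788e+02]
clock: 42.03
position: [0.4909, -0.1345, 0.0381]
tcp_rot: [-180.0, -0.1, 178.8]
contact_force: [-2.1, 0.4, 6.5]
finger_gap: 0.0002
finger_force: 3.1
```

Third now seated: the head reads 38.1 mm, and all head edges are aligned. On to the bar.

```bash
python3 -m inch '[{"offset":[0,0,0.12],"roll":0,"gripper":0},{"offset":[0,0,0.24],"roll":0,"gripper":0},{"offset":[0.2,-0.2,0.24],"roll":-1,"gripper":0.4},{"offset":[0.2,-0.2,0.24],"roll":-1,"gripper":0.4},{"offset":[0.2,-0.2,0.24],"roll":-1,"gripper":0.4},{"offset":[0.2,-0.2,0.24],"roll":-1,"gripper":0.4},{"offset":[0.2,-0.2,0.24],"roll":-1,"gripper":0.4}]' >/dev/null; python3 -m inch '[{"offset":[0.1,-0.09,0],"roll":-1,"gripper":0.4},{"offset":[0.1,-0.09,0],"roll":-1,"gripper":0.4},{"offset":[0.1,-0.09,0],"roll":-1,"gripper":0.4},{"offset":[0.1,-0.09,0],"roll":-1,"gripper":0.4},{"offset":[0.1,-0.09,0],"roll":-1,"gripper":0.4}]' >/dev/null; python3 -m inch '[{"offset":[0,0,0],"roll":-1,"gripper":0.4},{"offset":[0,0,0],"roll":-1,"gripper":0.4},{"offset":[0,0,0],"roll":-1,"gripper":0.4},{"offset":[0,0,0],"roll":-1,"gripper":0.4},{"offset":[0,0,0],"roll":-1,"gripper":0.4}]' >/dev/null;python3 -m inch '[{"offset":[0,0,0],"roll":-0.15,"gripper":0.4},{"offset":[0,0,0],"roll":-0.15,"gripper":0.4},{"offset":[0,0,0],"roll":-0.15,"gripper":0.4}]'; python3 - <<'E'
from h import *
s=sense();im=eyes.grab_frame('wrist')[:,:,::-1];c=cam('wrist',s);cv2.imwrite('pics/w17.png',im)
p=proj(c,[.581,-.2213,.057]).astype(int);print(p)
g=im.max(2)[p[1]-50:p[1]+50,p[0]-35:p[0]+35]<60;n,l,st,ce=cv2.connectedComponentsWithStats(g.astype(np.uint8))
for i in range(1,n):
  if st[i,4]>80:print(st[i]+[p[0]-35,p[1]-50,0,0,0])
E
```

```text
clock: 43.7
position: [0.5815, -0.2213, 0.1096]
tcp_rot: [-180.0, -0.0, 88.9]
contact_force: [-0.5, -0.1, 0.3]
finger_gap: 0.0343
finger_force: 0.0
[315 259]
[ 307  209   18   91 1576]
```

```bash
python3 -m inch '[{"offset":[0,0,-0.1],"roll":0,"gripper":0.4},{"offset":[0,0,-0.2],"roll":0,"gripper":0.4},{"offset":[0,0,-0.228],"roll":0,"gripper":0.4},{"offset":[0,0,-0.228],"roll":0,"gripper":0.4},{"offset":[0,0,-0.228],"roll":0,"gripper":0},{"offset":[0,0,-0.228],"roll":0,"gripper":0},{"offset":[0,0,-0.228],"roll":0,"gripper":0},{"offset":[0,0,-0.228],"roll":0,"gripper":0},{"offset":[0,0,-0.228],"roll":0,"gripper":0}]'; python3 -m inch '[{"offset":[-0.025,0,0],"roll":0,"gripper":0},{"offset":[-0.05,0.001,0],"roll":0,"gripper":0},{"offset":[-0.075,0.002,0],"roll":0,"gripper":0},{"offset":[-0.083,0.002,0],"roll":0,"gripper":0},{"offset":[-0.083,0.002,0],"roll":0,"gripper":0}]'
```

```text
clock: 44.5
position: [0.5801, -0.2222, 0.0425]
tcp_rot: [-179.9, -0.0, 88.5]
contact_force: [-5.6, -1.0, 5.5]
finger_gap: 0.0105
finger_force: 60.5
clock: 44.92
position: [0.558, -0.2217, 0.0425]
tcp_rot: [179.8, 0.1, 88.5]
contact_force: [1.7, -0.8, 5.9]
finger_gap: 0.0104
finger_force: 60.7
```

```bash
python3 -m inch '[{"offset":[-0.01,0,0],"roll":0,"gripper":0},{"offset":[-0.02,0,0],"roll":0,"gripper":0},{"offset":[-0.02,0,0],"roll":0,"gripper":0}]';python3 -m inch '[{"offset":[0.016,0,0],"roll":0,"gripper":0.4},{"offset":[0.016,0,0],"roll":0,"gripper":0.4},{"offset":[0.016,0,0],"roll":0,"gripper":0.4},{"offset":[0.016,0,0.15],"roll":0,"gripper":0.4},{"offset":[0.016,0,0.25],"roll":0,"gripper":0.4},{"offset":[0.3,0.3,0.25],"roll":-1,"gripper":0},{"offset":[0.3,0.3,0.25],"roll":-1,"gripper":0},{"offset":[0.3,0.3,0.25],"roll":-1,"gripper":0},{"offset":[0.3,0.3,0.25],"roll":-1,"gripper":0},{"offset":[0.3,0.3,0.25],"roll":-1,"gripper":0},{"offset":[0.3,0.3,0.25],"roll":-1,"gripper":0}]'; python3 -c "
from bench import sense;print(sense()['q'].round(0))"
```

```text
clock: 45.17
position: [0.5579, -0.2217, 0.0425]
tcp_rot: [179.3, 0.2, 88.6]
contact_force: [9.9, -1.0, -1.9]
finger_gap: 0.0105
finger_force: 59.8
clock: 46.08
position: [0.6388, -0.1312, 0.1155]
tcp_rot: [-179.8, 0.1, 60.0]
contact_force: [0.5, -0.8, -0.2]
finger_gap: 0.0002
finger_force: 0.0
[-11.  40.  27. 107. -27.  40.   3.]
```

Bar home against its stop. Now pushing the lever back along its arc with closed fingers.

```bash
python3 -m inch '[{"offset":[0.07,0.005,0],"roll":0,"gripper":0},{"offset":[0.07,0.005,-0.1],"roll":0,"gripper":0},{"offset":[0.07,0.005,-0.2],"roll":0,"gripper":0},{"offset":[0.07,0.005,-0.248],"roll":0,"gripper":0},{"offset":[0.07,0.005,-0.248],"roll":0,"gripper":0},{"offset":[0.07,0.005,-0.248],"roll":0,"gripper":0}]'; python3 -m inch '[{"offset":[0.011,0.025,0],"roll":0,"gripper":0},{"offset":[0.02,0.05,0],"roll":0,"gripper":0},{"offset":[0.026,0.075,0],"roll":0,"gripper":0},{"offset":[0.028,0.103,0],"roll":0,"gripper":0},{"offset":[0.026,0.13,0],"roll":0,"gripper":0},{"offset":[0.02,0.157,0],"roll":0,"gripper":0},{"offset":[0.011,0.183,0],"roll":0,"gripper":0},{"offset":[0,0.207,0],"roll":0,"gripper":0},{"offset":[0,0.207,0],"roll":0,"gripper":0}]'
```

```text
clock: 46.58
position: [0.6599, -0.1314, 0.0415]
tcp_rot: [-179.9, 0.1, 59.8]
contact_force: [0.4, 0.2, 0.4]
finger_gap: 0.0002
finger_force: 0.0
clock: 47.33
position: [0.661, -0.0641, 0.0417]
tcp_rot: [-179.9, -0.1, 60.0]
contact_force: [-1.1, -0.4, -0.0]
finger_gap: -0.0001
finger_force: 0.0
```

```bash
python3 -m inch '[{"offset":[-0.015,0.022,0],"roll":0,"gripper":0},{"offset":[-0.034,0.04,0],"roll":0,"gripper":0},{"offset":[-0.055,0.058,0],"roll":0,"gripper":0},{"offset":[-0.078,0.07,0],"roll":0,"gripper":0},{"offset":[-0.095,0.076,0],"roll":0,"gripper":0},{"offset":[-0.095,0.076,0],"roll":0,"gripper":0}]'; python3 -m inch '[{"offset":[-0.01,0,0],"roll":0,"gripper":0},{"offset":[-0.02,0,0],"roll":0,"gripper":0},{"offset":[-0.02,0,0],"roll":0,"gripper":0}]'; python3 - <<'E'
from h import *
s=sense();im=eyes.grab_frame('wrist')[:,:,::-1];c=cam('wrist',s);cv2.imwrite('pics/w18.png',im)
t=eyes.grab_frame('top')[:,:,::-1];cv2.imwrite('pics/top2.png',t)
E
```

```text
clock: 47.83
position: [0.6312, -0.044, 0.0419]
tcp_rot: [-179.8, 0.0, 59.9]
contact_force: [-1.2, 0.1, 0.3]
finger_gap: 0.0001
finger_force: 0.0
clock: 48.08
position: [0.6303, -0.0441, 0.0425]
tcp_rot: [179.7, -0.2, 59.9]
contact_force: [4.5, 0.8, -2.4]
finger_gap: 0.0003
finger_force: 2.1
```

```bash
python3 -m inch '[{"offset":[-0.01,0,0],"roll":0,"gripper":0},{"offset":[-0.02,0,0],"roll":0,"gripper":0},{"offset":[-0.02,0,0],"roll":0,"gripper":0}]';python3 -m inch '[{"offset":[0.1,0,0],"roll":0,"gripper":0},{"offset":[0.15,0,0.15],"roll":0,"gripper":0},{"offset":[0.15,0,0.4],"roll":0,"gripper":0},{"offset":[-0.1,-0.2,0.5],"roll":0,"gripper":0},{"offset":[-0.1,-0.2,0.5],"roll":0,"gripper":0},{"offset":[-0.1,-0.2,0.5],"roll":0,"gripper":0},{"offset":[-0.1,-0.2,0.5],"roll":0,"gripper":0},{"offset":[-0.1,-0.2,0.5],"roll":0,"gripper":0}]'; python3 - <<'E'
from h import *
s=sense();im=eyes.grab_frame('wrist')[:,:,::-1];c=cam('wrist',s);cv2.imwrite('pics/w19.png',im)
print(proj(c,[.6085,-.0405,.058]))
E
```

```text
clock: 48.43
position: [0.6293, -0.045, 0.0435]
tcp_rot: [179.1, -0.3, 59.9]
contact_force: [10.6, -0.2, -4.3]
finger_gap: 0.0
finger_force: 4.7
clock: 49.1
position: [0.5895, -0.1065, 0.1933]
tcp_rot: [-180.0, -0.0, 59.6]
contact_force: [0.2, 1.2, -0.4]
finger_gap: -0.0003
finger_force: 0.0
[295.3703635  145.75692289]
```

View pics/w19.png

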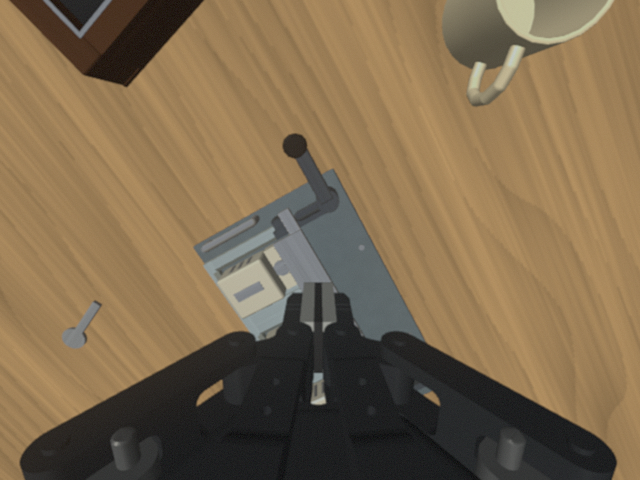

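The knob is at (294,147), within 2 px of the locked position. The lever is against its stop, the bar covers the tongues, and the robot is clear. Handing in.

```bash
python3 -c "
from bench import robot;print(robot.sign_off())"
```

```text
the job is handed in; nothing more can be done
None
```

The job is handed in: all three cassettes are seated in the tray with their notches over the ribs, the keeper bar is fully home, the lever is locked, and the mug and bell were left alone; the hand-in gave no verdict, so this rests on my own force, height and camera checks.

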